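# Fit the guide rail U-bolt on the incline conveyor

## Robot

A 6-joint arm with a two-finger parallel gripper is mounted at the origin on the work surface. World frame = base frame: x ahead of the robot, y to its left, z up, the work surface at z = 0. Lengths are in m, angles in rad, forces in N, time in s.
With the tool pointing down it reaches from about 0.25 to 0.8 m from the base axis. Payload 3.9 kg.
Tool frame: the origin (TCP) lies midway between the tips of the shut fingers; the grasp point (between the pads) lies 19 mm behind it; z points along the fingers, y is the direction in which the jaws open and shut (so a half turn about z gives the same grasp; the last joint's range is limited). The gripper opens to 85 mm and grips with 20 to 120 N. Pads are 22 mm wide; open, the fingers measure 114 mm over their backs; the gripper's body (76 mm by 85 mm) begins 54 mm behind the grasp point. The pads swing forward as they close: fully open they stand 13 mm farther back than shut.
Start: joints at [-1.268, 0.26, -0.138, 1.173, 0, 1.571], TCP at [0.157, -0.501, 0.231] pointing down, gripper open.
Joint ranges: [-2.78, 2.78], [-0.83, 1.72], [-1.28, 1.37], [-1.9, 2.12], [-1.57, 1.48], [-3.14, 3.14]. Speed limits (rad/s): [2.57, 2.57, 3.14, 3.14, 3.14, 3.14].

## Interface

Orientations are given as a rotation vector (axis times angle).
In Python, from bench import env gives the robot as it stands.
- The arm moves only by the shell command python3 -m inch 'ROWS' [OPENING] [FORCE]. ROWS is JSON, a list of rows, each an object of numbers: "dx", "dy", "dz": the shift along the tool's x, y, z scaled (see below); "ax", "ay", "az": the turn, a rotation vector about the tool's x, y, z scaled (see below). In form: [{"dx": .., "dy": .., "dz": .., "ax": .., "ay": .., "az": ..}, ...]. A call has 1 to 12 rows; each row is the pose to reach, as a shift and turn from the pose commanded when the call began, along the tool's axes at that moment; what a row does not reach only later rows make up. The controller multiplies each number of a shift by 0.5 m and each number of a turn by pi/4 rad. A row lasts 1/10 s, in which the tool goes at most 50 mm and 8.59 degrees, less where a joint would pass 70% of its speed; a pose out of reach is approached as far as the arm can. A call with a number of a shift or a turn outside -1 to 1 is refused whole. A call with a gripper value outside its range is refused whole. OPENING is the finger opening in mm, from 0 to 85.4, set as the call begins (- or left out, the last holds). The fingers move at their own pace and stop on an object; FORCE is the grip in N (left out, the last holds). Time passes only in rows, so rows that repeat a pose let the fingers close. It gives the time, the measured TCP pose, the force and the opening at its end, in the units of the state.
- env.get_state(): the state, without advancing time (a new reading comes with each control period).
- env.grab_frame(name): name is "side" or "top"; returns the picture (400x640x3 uint8, red, green, blue); there is no depth.
- env.camera_model(name): a dict with "intrinsics" (3x3 intrinsics, pixels), "dist" ([k1, k2, p1, p2, k3] as OpenCV has them; the pictures are not rectified), "view" (4x4, takes a point from world to camera coordinates). Camera axes: x right, y down, z forward; pixel columns grow to the right and rows downward; lengths in m; the calibration is good to about 2 mm. A picture is of the moment at which its call begins. camera_model takes no time and is no camera call.
- env.hand_in(): hands the job in, once; it reports no verdict.
The state is a dict: "t": time; "joint_pos": joint angles; "joint_vel": joint speeds; "tau": joint torques, N m; "tool_pos": TCP position; "tool_rot": TCP orientation; "force": force on the tool from outside, world axes, zero at the start; "ft_torque": the same for the moment, N m; "gripper_width": finger opening in m.
Only numpy, scipy, OpenCV 4.12 (cv2) and the standard library are available. Lean on these libraries where they do the work, as an engineer would, in place of code of your own. Each camera call takes 0.05 s, during which the arm holds its last target.

## Task

The guide rail of the small incline conveyor is still loose at its lower bracket. Take the U-bolt that fits the rail and bracket from the hanging stand, bring the rail into line with it, feel for the two bracket holes, pass both legs around the rail and down through them, and press it fully home, bow on the rail and square to the bracket, so that the spring retainers hold it, then let go. Leave the other two U-bolts hanging and do not disturb the spanner and the tub of nuts.

Things in the scene. Friction and masses are not known exactly. Their poses are not given: they have to be found in the camera images.
- ubolt: The U-bolt to fit (middle of three sizes): bare steel 8 mm rod, legs 46 mm apart centre to centre, 54 mm over the outsides. Origin: on the bow's axis midway between the legs. +z to the bow: its inside 18.5 mm, its top 26.5 mm above the origin. Straight legs along -z at y = +-23 mm, tips at z = -65 mm. x square to the U's plane. A half turn about z is the same. It starts hanging legs down.
- ubolt_tips (a point): Point midway between the two rounded leg tips of the U-bolt, 65 mm below its origin; same axes. The U-bolt weighs about 100 g.
- ubolt_small: Bystander, smaller U-bolt hanging on the stand: 6 mm rod, legs 28 mm apart centre to centre, 65 mm tall; origin and axes as for the U-bolt.
- ubolt_large: Bystander, larger U-bolt hanging on the stand: 10 mm rod, legs 60 mm apart centre to centre, 106 mm tall; origin and axes as for the U-bolt.
- stand: Fixed dark steel hanging stand. Origin: centre of its base's underside (base 290 x 100 x 8 mm). A 12 mm round bar runs along its x, top at 125 mm, between 12 mm square posts at x = +-130 mm that end 8 mm above the bar. The three U-bolts hang astride the bar, bow inside on its top, 75 mm apart (x = -75, 0, +75 mm) in any order, up to 0.06 rad askew.
- mount: T-slot strip on the conveyor's side that carries the lower bracket, at 24 degrees. Frame: x up the incline along the rail, y across, z square to the bracket plate; origin in the plane of the plate's TOP face, on the bracket's long centre line. The bracket is bolted anywhere along the strip: its middle (line of the holes) lies at some x within +-10 mm that is not told: look or feel for the holes.
- home (a point): Bracket, fixed, measured from its middle: 80 (x) x 90 (y) x 12 mm aluminium plate, two round 10 mm through holes at y = +-23 mm, chamfered 1 mm; between them a plastic saddle 30 x 28 mm, 12 mm high, under the rail. Free above; belt on the -y side at most 9 mm high. This point lies 27.5 mm over the mount's origin: height of the U-bolt's origin when fully home, bow on the rail, square to the plate.
- conveyor: Incline belt conveyor, green side channels, black cleated belt. Origin on the bench under the mount's origin, which is 145 mm up; z up, x ahead. A sprung ball pair under each bracket hole nips the leg from outside 14 to 21 mm below the plate's top: from there on pushing takes 10 to 18 N, and the U-bolt does not go in by its own weight.
- rail_here (a point): Point on the axis of the guide rail above the bracket: aluminium tube, 34 mm diameter, 400 mm long, its axis 29 mm above the plate's top face. x along the tube, z square to the plate.
- rail (a joint): Swing (rad) of the rail about its upper clamp, 220 mm up the incline from the bracket, about the mount's z; 0 = in line with the bracket, positive carries the rail at the bracket to the mount's -y (0.035 rad = 7.7 mm). Stiff: about 3 N sideways at the bracket moves it, and it stays where it is left. Starts within +-0.035.
- spanner: Bystander: open-ended steel spanner lying on the bench between stand and conveyor, about 180 mm long. Origin under its middle, x along it.
- nut_tub: Bystander: open grey plastic tub of nuts, 75 x 75 x 45 mm. Origin: centre of its underside.
Not all that is in view belongs to the job. Leave any orange look-alike of the ubolt alone.

How it is judged:
On the way:
1. the U-bolt is astride the rail with both legs started in the bracket holes (z of ubolt_tips in the frame of mount below -0.003 m and z of ubolt in the frame of mount above 0.034 m and x of ubolt_tips in the frame of mount between -0.016 and 0.016 m and y of ubolt_tips in the frame of mount between -0.004 and 0.004 m).
At the end, for the whole second after the job is handed in: The U-bolt is released and at rest in both bracket holes around the rail, pressed home (its origin within 3.5 mm of the home height of 27.5 mm over the plate, square to the plate within 0.12 rad, its middle within 4 mm across), with the rail in line between its legs (within 0.02 rad) (z of ubolt in the frame of mount between 0.022 and 0.031 m and x of ubolt in the frame of mount between -0.018 and 0.018 m and y of ubolt in the frame of mount between -0.004 and 0.004 m and angle between the z axis of ubolt and the z axis of mount, either way round below 0.12 rad and value of joint rail between -0.02 and 0.02 rad and linear speed of ubolt below 0.01 m/s); the robot touches nothing.
It fails at once if another U-bolt is moved by more than 40 mm or knocked off the stand (distance of any of ubolt_small, ubolt_large from where it was at the start of the episode above 0.04 m).
It fails at once if the spanner or the tub of nuts is pushed by more than 40 mm (distance of any of spanner, nut_tub from where it was at the start of the episode above 0.04 m).
It also fails if it takes over 64 s, if anything falls off the work surface, if the arm or the gripper's body presses on something with over 40 N, if the wrist force passes 120 N, or if a joint passes its speed limit or range.

## Working session

There is one attempt and no reset: what is moved stays moved. The work goes in short steps, Python scripts to look and compute and a shell command to move; the robot and the scene stay as the last step left them, time stands still between calls to the robot, and variables do not carry over. Pictures are saved under pics/ and viewed, and the job is handed in when it is done.

```bash
ls; mkdir -p pics; python3 - <<'E'
from bench import env
import cv2,json,numpy as np
s=env.get_state();print(s)
for n in("side","top"):
    m=env.camera_model(n);print(n,m)
    cv2.imwrite(f"pics/{n}0.png",env.grab_frame(n)[:,:,::-1])
E
```

```text
pics
{'t': 0.0, 'joint_pos': array([-1.26799106e+00,  2.60687686e-01, -1.39396317e-01,  1.17269628e+00,
        1.18070494e-06,  1.57085738e+00]), 'joint_vel': array([ 0.00120358, -0.00045287, -0.0001964 ,  0.00094915,  0.00029433,
       -0.0003609 ]), 'tau': array([-1.36246832e-03, -4.05672240e+01,  2.53924388e+01,  1.85260962e-02,
        3.01090377e-04,  5.35224387e-06]), 'tool_pos': array([ 0.15634813, -0.50045266,  0.23045267]), 'tool_rot': array([-3.10372983e+00, -4.73439709e-01,  4.67997147e-04]), 'force': array([-0.4093545 , -0.47667913, -0.298928  ]), 'ft_torque': array([-0.03767776, -0.00667608,  0.00830925]), 'gripper_width': 0.08543084262618705}
side {'intrinsics': array([[499.92030949,   0.        , 314.64264307],
       [  0.        , 499.92030949, 206.31698985],
       [  0.        ,   0.        ,   1.        ]]), 'dist': array([-0.04173897,  0.        ,  0.        ,  0.        ,  0.        ]), 'view': array([[-0.96082265, -0.27606118,  0.02469933,  0.57900052],
       [-0.17183011,  0.52337783, -0.83459575,  0.20432001],
       [ 0.2174724 , -0.80614259, -0.55030889,  1.06380636],
       [ 0.        ,  0.        ,  0.        ,  1.        ]])}
top {'intrinsics': array([[361.62721371,   0.        , 319.94513264],
       [  0.        , 361.62721371, 193.46872854],
       [  0.        ,   0.        ,   1.        ]]), 'dist': array([-0.03447232,  0.        ,  0.        ,  0.        ,  0.        ]), 'view': array([[ 0.02036309, -0.99964085, -0.01742149,  0.0665014 ],
       [-0.99062883, -0.01781955, -0.13541415,  0.62488008],
       [ 0.13505507,  0.02001568, -0.99063591,  0.81913286],
       [ 0.        ,  0.        ,  0.        ,  1.        ]])}
```

View pics/side0.png

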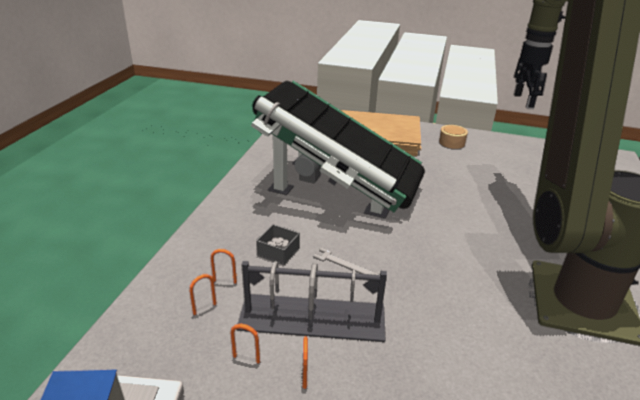

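View pics/top0.png

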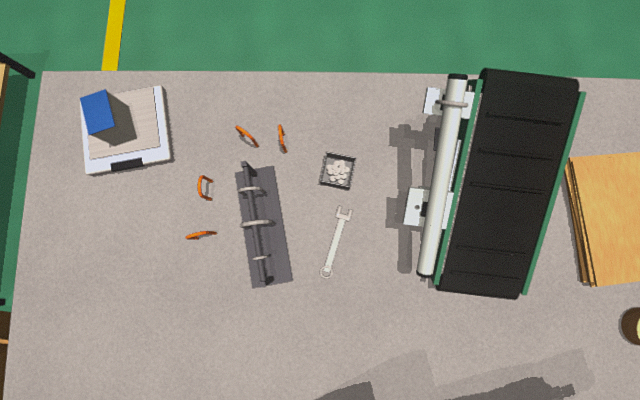

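```bash
python3 - <<'E'
import cv2,numpy as np
s=cv2.imread("pics/side0.png");t=cv2.imread("pics/top0.png")
def c(im,x0,y0,w,h,k,n): cv2.imwrite(n,cv2.resize(im[y0:y0+h,x0:x0+w],None,fx=k,fy=k,interpolation=cv2.INTER_CUBIC))
c(s,230,240,170,110,4.7,"pics/s_stand.png")
c(t,225,150,80,145,4.1,"pics/t_stand.png")
c(t,380,60,120,240,2.5,"pics/t_conv.png")
c(s,240,75,200,150,4,"pics/s_conv.png")
E
```

```text
(no output)
```

View pics/s_stand.png

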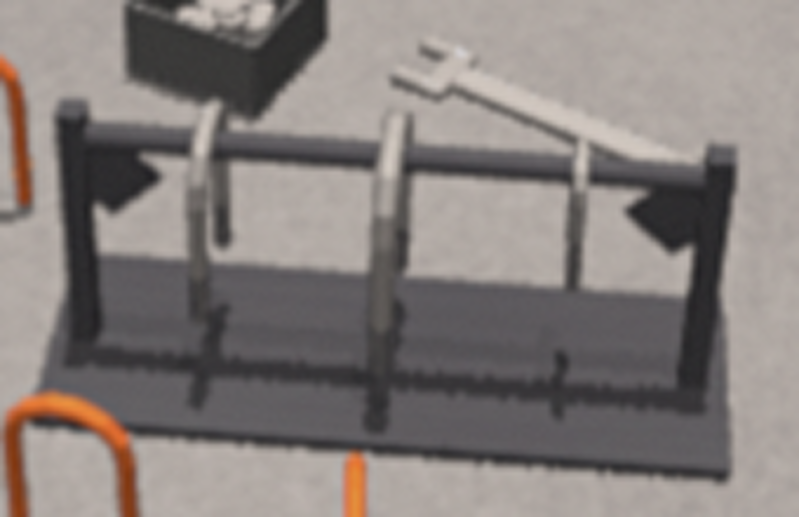

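View pics/t_stand.png

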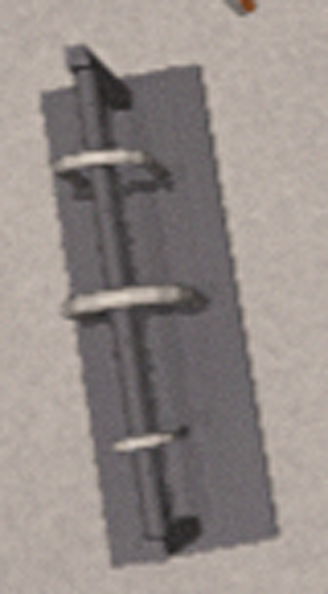

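View pics/t_conv.png

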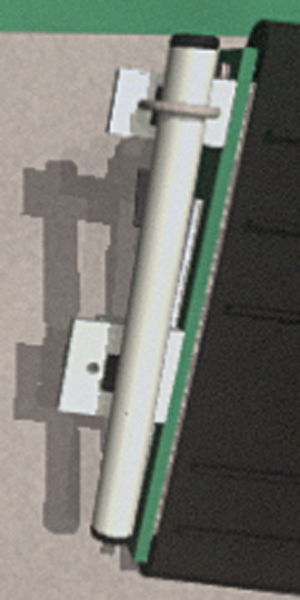

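View pics/s_conv.png

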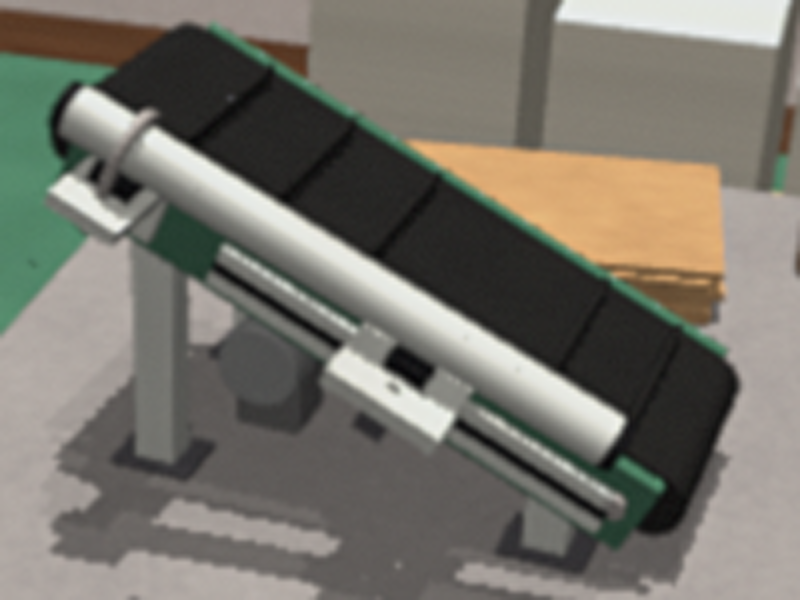

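```bash
python3 - <<'E'
import cv2,numpy as np
s=cv2.imread("pics/side0.png");t=cv2.imread("pics/top0.png")
def c(im,x0,y0,w,h,k,n):
    o=cv2.resize(im[y0:y0+h,x0:x0+w],None,fx=k,fy=k,interpolation=cv2.INTER_CUBIC)
    for i in range(0,w,10): cv2.putText(o,str(x0+i),(i*k,10),0,.35,(0,0,255)); cv2.line(o,(i*k,0),(i*k,h*k),(0,0,255) if i%10==0 else 0,1)
    for i in range(0,h,10): cv2.putText(o,str(y0+i),(0,i*k+10),0,.35,(0,0,255)); cv2.line(o,(0,i*k),(w*k,i*k),(0,0,255),1)
    cv2.imwrite(n,o)
c(s,310,145,60,50,12,"pics/a.png")
c(t,395,175,70,60,10,"pics/b.png")
c(t,415,65,70,55,10,"pics/c.png")
c(s,245,80,70,60,10,"pics/d.png")
E
```

```text
(no output)
```

View pics/a.png

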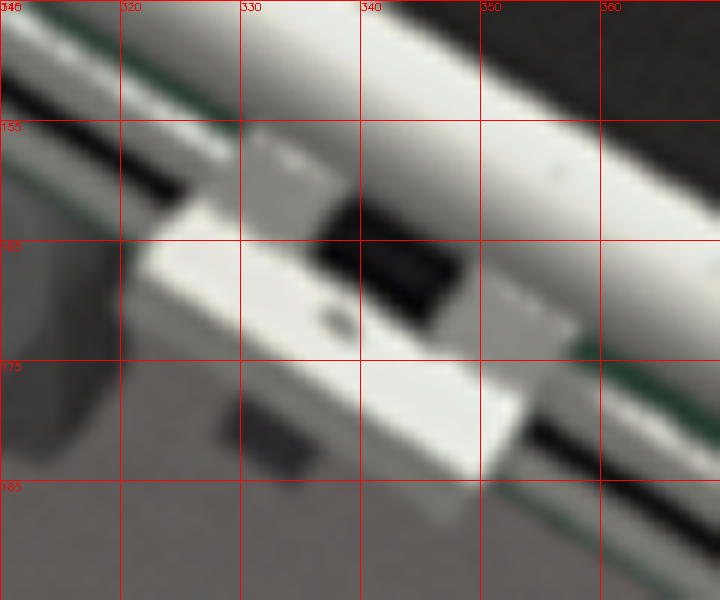

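View pics/b.png

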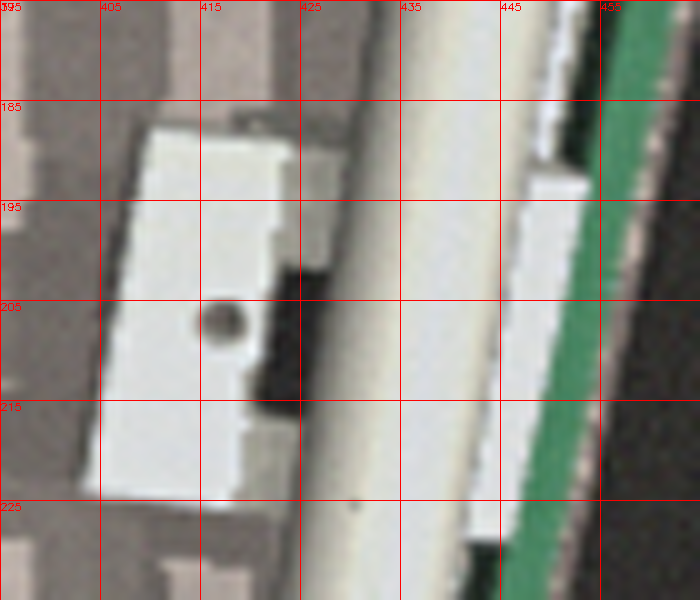

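View pics/c.png

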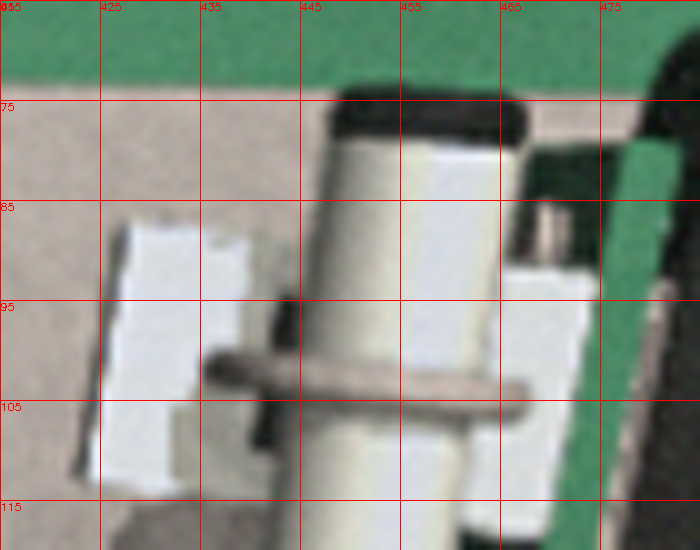

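View pics/d.png

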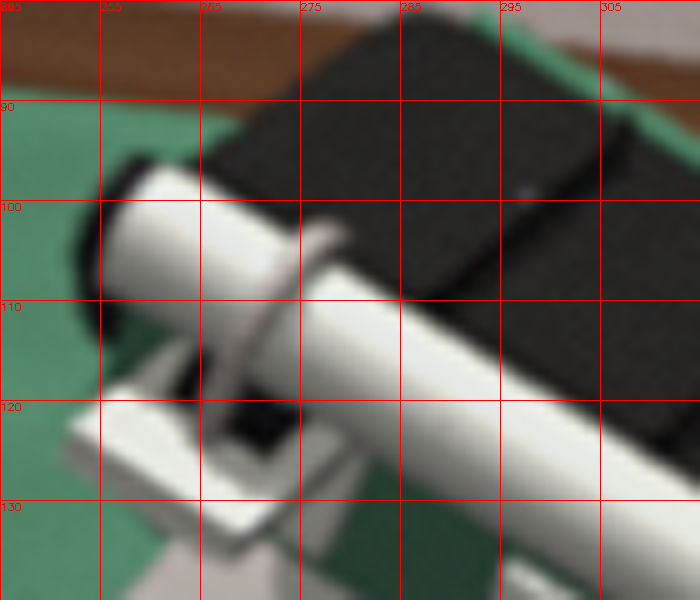

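```bash
python3 - <<'E'
import cv2,numpy as np
t=cv2.imread("pics/top0.png");s=cv2.imread("pics/side0.png")
for r in (120,135,150,165,180,240,255,265):
    print(r,[(c,*t[r,c][::-1].tolist()) for c in range(int(455-(r-75)*.16)-18,int(455-(r-75)*.16)-6)])
    print('   R',[(c,*t[r,c][::-1].tolist()) for c in range(int(455-(r-75)*.16)+4,int(455-(r-75)*.16)+16)])
for c in (300,320,340,360,380):
    a=int(110+(c-285)*.64)-10
    print(c,[(r,*s[r,c][::-1].tolist()) for r in range(a,a+42)])
E
```

```text
120 [(429, 119, 110, 107), (430, 123, 116, 110), (431, 119, 112, 110), (432, 118, 113, 106), (433, 120, 115, 112), (434, 123, 117, 109), (435, 124, 116, 112), (436, 109, 104, 99), (437, 106, 97, 96), (438, 107, 102, 97), (439, 102, 99, 92), (440, 98, 97, 94)]
   R [(451, 216, 221, 217), (452, 218, 221, 223), (453, 216, 218, 227), (454, 218, 220, 229), (455, 220, 222, 227), (456, 212, 219, 220), (457, 219, 221, 214), (458, 215, 216, 203), (459, 188, 188, 175), (460, 115, 117, 106), (461, 38, 45, 40), (462, 31, 42, 31)]
135 [(427, 104, 95, 91), (428, 110, 103, 102), (429, 108, 98, 99), (430, 106, 102, 97), (431, 104, 100, 95), (432, 113, 107, 100), (433, 112, 106, 97), (434, 87, 83, 79), (435, 69, 64, 67), (436, 66, 63, 68), (437, 60, 61, 62), (438, 70, 68, 63)]
   R [(449, 216, 221, 222), (450, 212, 217, 225), (451, 216, 219, 229), (452, 220, 221, 228), (453, 217, 221, 222), (454, 219, 220, 217), (455, 218, 222, 208), (456, 212, 209, 197), (457, 164, 161, 149), (458, 54, 54, 51), (459, 30, 43, 39), (460, 31, 46, 39)]
150 [(425, 105, 97, 94), (426, 101, 98, 92), (427, 116, 112, 107), (
[... 6747 characters left out ...]
), (169, 145, 145, 138), (170, 219, 219, 209), (171, 234, 234, 228), (172, 232, 233, 227), (173, 230, 232, 226), (174, 228, 229, 223), (175, 223, 224, 216), (176, 214, 215, 204), (177, 202, 203, 193), (178, 188, 189, 180), (179, 173, 174, 166), (180, 156, 156, 149), (181, 140, 140, 134), (182, 124, 124, 118), (183, 114, 113, 109), (184, 101, 101, 97), (185, 85, 87, 82), (186, 60, 71, 63), (187, 36, 60, 47), (188, 49, 69, 57), (189, 104, 113, 103), (190, 168, 173, 165), (191, 186, 188, 181), (192, 145, 146, 141), (193, 118, 118, 113), (194, 111, 110, 106), (195, 84, 84, 81), (196, 38, 38, 37), (197, 17, 16, 18), (198, 48, 48, 46), (199, 89, 90, 86), (200, 116, 116, 111), (201, 121, 121, 116)]
```

```bash
cat > h.py <<'E'
import cv2,numpy as np
from scipy.spatial.transform import Rotation as R
from scipy.optimize import least_squares
from bench import env
C={n:env.camera_model(n) for n in("side","top")}
def proj(n,P):
    m=C[n];v=m["view"];return cv2.projectPoints(np.asarray(P,float).reshape(-1,3),cv2.Rodrigues(v[:3,:3])[0],v[:3,3],m["intrinsics"],m["dist"])[0][:,0]
def ray(n,uv):
    m=C[n];v=m["view"];u=cv2.undistortPoints(np.array(uv,float).reshape(-1,1,2),m["intrinsics"],m["dist"])[:,0]
    d=np.c_[u,np.ones(len(u))]@v[:3,:3];d/=np.linalg.norm(d,axis=1)[:,None]
    return -v[:3,:3].T@v[:3,3],d
def mountR(yaw,tilt=np.radians(24)): return (R.from_euler('z',yaw)*R.from_euler('y',-tilt)).as_matrix()
E
cat > fit.py <<'E'
from h import *
# stand
base=np.array([[145,50],[145,-50],[-145,-50],[-145,50]])/1000
t=np.array([[41,92],[201,66],[277,535],[112,567]])/4.1+[225,150]-.5
def f(p):
    P=np.c_[(R.from_euler('z',p[2]).as_matrix()[:2,:2]@base.T).T+p[:2],[.008]*4]
    return (proj("top",P)-t).ravel()
r=least_squares(f,[.35,.15,0]);print("stand",r.x,r.fun.round(2))
sp=r.x
P=np.array([[x,0,.1065] for x in(.075,0,-.075)])
W=P@R.from_euler('z',sp[2]).as_matrix().T+[*sp[:2],0]
print("bolt origins",W.round(4)); W2=W.copy();W2[:,2]=.133
print("bow tops",proj("top",W2).round(1),proj("side",W2).round(1))
# mount
pts=np.array([[40,45,0],[-40,45,0],[0,23,0]])/1000
ob={"top":[[409.5,187.5],[402.9,223.7],[416.7,206.7]],"side":[[321.3,166.3],[349.7,184.9],[337.8,171.2]]}
rail={"top":[[460.1,120],[457.35,135],[439.3,240],[436.2,255],[434.1,265],[430.8,180],[420.2,240],[418.5,255],[416.6,265]],
"side":[[300,119.46],[320,131.83],[340,144.25],[360,156.6],[380,168.8],[300,135.7],[320,148.2],[340,161],[360,173.2],[380,185.7]]}
def g(p,full=True):
    Rm=mountR(p[3]);o=p[:3];res=[]
    for n in ob: res.append((proj(n,pts@Rm.T+o)-np.array(ob[n])).ravel())
    th=p[4]; a=Rm@[.22,0,.029]+o; d=Rm@[np.cos(th),np.sin(th),0]
    for n in rail:
        c,dd=ray(n,rail[n]); k=np.cross(dd,d);k/=np.linalg.norm(k,axis=1)[:,None]
        res.append((np.abs(k@(a-c))-.017)*500)
    return np.concatenate(res)
r=least_squares(g,[.35,-.3,.145,-.15,0]);p=r.x
print("bracket mid",p[:3],"yaw",p[3],"rail",p[4],"rail y at bracket mm",-220*p[4])
print(r.fun.round(2))
J=r.jac;print("sd",np.sqrt(np.diag(np.linalg.inv(J.T@J))*2*r.cost/(len(r.fun)-5)))
print("x0",(p[2]-.145)/np.sin(np.radians(24)))
E
python3 fit.py
```

```text
stand [0.54715795 0.21851563 0.19612562] [-0.12 -0.2  -0.08 -0.85  0.36  0.77 -0.18  0.19]
bolt origins [[0.6207 0.2331 0.1065]
 [0.5472 0.2185 0.1065]
 [0.4736 0.2039 0.1065]]
bow tops [[247.2 187.8]
 [252.4 222.2]
 [257.8 257.5]] [[272.8 264.2]
 [312.6 267.2]
 [352.8 270.1]]
bracket mid [ 0.5780034  -0.15183877  0.14035389] yaw -0.2346675955082276 rail 0.06082986810364614 rail y at bracket mm -13.382570982802152
[ 3.8  -0.03 -0.75 -1.08  1.18  1.22 -0.25  0.84 -2.34  2.04  0.53  1.95
 -5.19 -6.3  -0.76  0.36  1.1   6.9   1.91 -0.38 -1.19 -3.43 -2.07 -0.77
  0.61  2.14  2.96  1.64  0.63 -0.99 -2.3 ]
sd [0.00242248 0.00315805 0.00287728 0.02351003 0.01532063]
x0 -0.011422888279558367
```

```bash
cat >> fit.py <<'E'
print("--- free")
def tri(a,b):
    c1,d1=ray("top",[a]);c2,d2=ray("side",[b]);A=np.c_[d1[0],-d2[0]]
    s=np.linalg.lstsq(A,c2-c1,rcond=None)[0];p1=c1+s[0]*d1[0];p2=c2+s[1]*d2[0];return (p1+p2)/2,np.linalg.norm(p1-p2)
for a,b in zip(ob["top"],ob["side"]): print(tri(a,b))
def q(p):
    a=np.array([p[0],p[1],p[2]]);d=np.array([1,p[3],p[4]]);d/=np.linalg.norm(d);res=[]
    for n in rail:
        c,dd=ray(n,rail[n]); k=np.cross(dd,d);k/=np.linalg.norm(k,axis=1)[:,None]
        res.append((np.abs(k@(a-c))-.017)*500)
    return np.r_[np.concatenate(res),(p[0]-.57)*1000]
r=least_squares(q,[.57,-.15,.17,-.2,.44]);print(r.x,r.fun.round(2),np.degrees(np.arctan(r.x[4]/np.hypot(1,r.x[3]))))
E
python3 fit.py|sed -n '/free/,$p'
```

```text
--- free
(array([ 0.62180671, -0.10704176,  0.16444273]), np.float64(0.0015190152168481257))
(array([ 0.54902213, -0.10004044,  0.13039636]), np.float64(0.0025946963240707954))
(array([ 0.5845627 , -0.12522975,  0.14791783]), np.float64(0.001056570155511092))
[ 0.57       -0.15332805  0.17598355 -0.06762505  0.44877933] [ 0.07 -0.04  0.64  0.31  0.06  0.1   0.76 -0.04  0.17 -0.07 -0.05 -0.08
 -0.01  0.22 -0.2  -0.11  0.28  0.03  0.09  0.  ] 24.120767141797426
```

```bash
sed -i 's/\[.35,-.3,.145,-.15,0\]/[.577,-.148,.147,-.09,0.02]/' fit.py; python3 fit.py; grep -n "abs(k" fit.py
```

```text
stand [0.54715795 0.21851563 0.19612562] [-0.12 -0.2  -0.08 -0.85  0.36  0.77 -0.18  0.19]
bolt origins [[0.6207 0.2331 0.1065]
 [0.5472 0.2185 0.1065]
 [0.4736 0.2039 0.1065]]
bow tops [[247.2 187.8]
 [252.4 222.2]
 [257.8 257.5]] [[272.8 264.2]
 [312.6 267.2]
 [352.8 270.1]]
bracket mid [ 0.58113521 -0.14771456  0.14863241] yaw -0.10361362046102192 rail 0.03161870460740367 rail y at bracket mm -6.956115013628808
[-0.04  0.17 -0.11  0.35 -0.05  0.72 -0.47 -0.18 -0.74 -0.61  0.18 -0.14
 -0.02 -0.13  0.61  0.29  0.05  0.17  0.79 -0.02  0.18  0.09  0.07  0.01
  0.04  0.23 -0.34 -0.21  0.21  0.01  0.1 ]
sd [0.00032209 0.00041021 0.00036611 0.00319167 0.00203944]
x0 0.008930630958752106
--- free
(array([ 0.62180671, -0.10704176,  0.16444273]), np.float64(0.0015190152168481257))
(array([ 0.54902213, -0.10004044,  0.13039636]), np.float64(0.0025946963240707954))
(array([ 0.5845627 , -0.12522975,  0.14791783]), np.float64(0.001056570155511092))
[ 0.57       -0.15332805  0.17598355 -0.06762505  0.44877933] [ 0.07 -0.04  0.64  0.31  0.06  0.1   0.76 -0.04  0.17 -0.07 -0.05 -0.08
 -0.01  0.22 -0.2  -0.11  0.28  0.03  0.09  0.  ] 24.120767141797426
25:        res.append((np.abs(k@(a-c))-.017)*500)
41:        res.append((np.abs(k@(a-c))-.017)*500)
```

```bash
python3 - <<'E'
import cv2,numpy as np
s=cv2.imread("pics/side0.png");t=cv2.imread("pics/top0.png")
def c(im,x0,y0,w,h,k,n):
    o=cv2.resize(im[y0:y0+h,x0:x0+w],None,fx=k,fy=k,interpolation=cv2.INTER_CUBIC)
    for i in range(0,w,10): cv2.putText(o,str(x0+i),(i*k,10),0,.35,(0,0,255)); cv2.line(o,(i*k,0),(i*k,h*k),(0,0,255) if i%10==0 else 0,1)
    for i in range(0,h,10): cv2.putText(o,str(y0+i),(0,i*k+10),0,.35,(0,0,255)); cv2.line(o,(0,i*k),(w*k,i*k),(0,0,255),1)
    return o
a=c(s,260,255,30,60,10,"");b=c(t,232,155,45,60,10,"")
cv2.imwrite("pics/m.png",np.hstack([a,b]))
E
```

```text
(no output)
```

View pics/m.png

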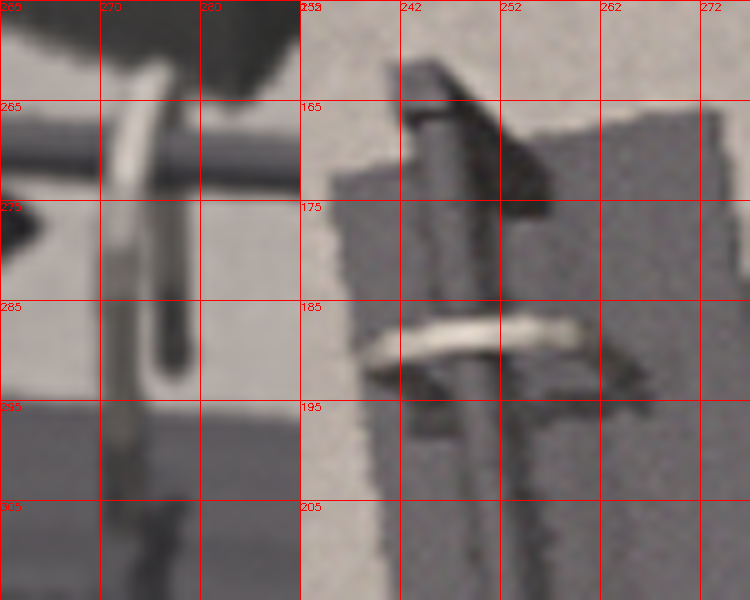

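```bash
python3 - <<'E'
from h import *
def onz(n,uv,z):
    c,d=ray(n,[uv]);d=d[0];return (c+d*(z-c[2])/d[2])
a=onz("side",(271.5,304.5),.0455);b=onz("side",(276.8,290.5),.0455)
print(a,b,np.linalg.norm(a-b),(a+b)/2,np.arctan2(*(a-b)[:2][::-1])-np.pi/2)
print("bar axis",onz("top",(248,187.8),.119),"rod",onz("top",(248,187.8),.129))
# bow ends at top view
# near leg & far leg mid-points in side at mid height
for uv in((272.2,287),(277,280)):
    for z in(.06,.08):print(uv,z,onz("side",uv,z))
E
```

```text
[0.61917489 0.25065531 0.0455    ] [0.6226242  0.21028346 0.0455    ] 0.04051893167675644 [0.62089955 0.23046938 0.0455    ] 0.08523152439777149
bar axis [0.62282378 0.23459256 0.119     ] rod [0.62133603 0.23236477 0.129     ]
(272.2, 287) 0.06 [0.62923478 0.21813283 0.06      ]
(272.2, 287) 0.08 [0.62133748 0.23844689 0.08      ]
(277, 280) 0.06 [0.62710137 0.19574934 0.06      ]
(277, 280) 0.08 [0.61926666 0.21672015 0.08      ]
```

```bash
cat >> h.py <<'E'
def plan(pos,Rt,s=None):
    s=s or env.get_state(); R0=R.from_rotvec(s["tool_rot"]).as_matrix()
    best=None
    for h in(0,np.pi):
        Rr=Rt@R.from_euler('z',h).as_matrix(); v=R.from_matrix(R0.T@Rr).as_rotvec()
        if best is None or np.linalg.norm(v)<np.linalg.norm(best): best=v
    d=R0.T@(np.asarray(pos)-s["tool_pos"])
    print("shift/0.5:",(d/.5).round(4),"turn/(pi/4):",(best/(np.pi/4)).round(4),"mm",np.linalg.norm(d)*1000,"deg",np.degrees(np.linalg.norm(best)))
def down(y): # tool z down, tool y along (-sin y, cos y)
    Y=np.array([-np.sin(y),np.cos(y),0]);Z=np.array([0,0,-1.]);return np.c_[np.cross(Y,Z),Y,Z]
def mtool(Rm): # tool z = -mount z, y = mount y
    Y=Rm[:,1];Z=-Rm[:,2];return np.c_[np.cross(Y,Z),Y,Z]
E
python3 - <<'E'
from h import *
s=env.get_state();print(R.from_rotvec(s["tool_rot"]).as_matrix().round(3))
plan([.35,-.3,.42],down(-.3))
plan([.621,.2325,.25],down(.17))
plan([.35,-.3,.42],R.from_rotvec(s["tool_rot"]).as_matrix())
E
```

```text
[[ 0.955  0.298 -0.001]
 [ 0.298 -0.955  0.002]
 [-0.    -0.002 -1.   ]]
shift/0.5: [ 0.4893 -0.268  -0.3785] turn/(pi/4): [-2.200e-03  7.000e-04  7.675e-01] mm 337.05497905026243 deg 34.538463553349445
shift/0.5: [ 1.3242 -1.1223 -0.037 ] turn/(pi/4): [-0.0022  0.0002  0.1691] mm 868.1075683815494 deg 7.6099774969157945
shift/0.5: [ 0.4893 -0.268  -0.3785] turn/(pi/4): [0. 0. 0.] mm 337.05497905026243 deg 0.0
```

```bash
python3 -m inch '[{"dx":0.1,"dy":-0.05,"dz":-0.1},{"dx":0.15,"dy":-0.08,"dz":-0.2},{"dx":0.22,"dy":-0.14,"dz":-0.28},{"dx":0.3,"dy":-0.2,"dz":-0.3},{"dx":0.38,"dy":-0.26,"dz":-0.3},{"dx":0.46,"dy":-0.32,"dz":-0.3},{"dx":0.54,"dy":-0.38,"dz":-0.3},{"dx":0.62,"dy":-0.44,"dz":-0.3},{"dx":0.7,"dy":-0.5,"dz":-0.3},{"dx":0.76,"dy":-0.56,"dz":-0.3,"az":0.1},{"dx":0.76,"dy":-0.56,"dz":-0.3,"az":0.17}]' 85; python3 -c "
from h import *
plan([.621,.2325,.2],down(.17))"
```

```text
shift/0.5: [ 1.3242 -1.1221  0.063 ] turn/(pi/4): [-0.0022  0.0002  0.1691] mm 868.426814672485 deg 7.6099774969157945validation failed for argument at $[0]...
```

```bash
python3 -m inch '[{"dx":0.1,"dy":-0.05,"dz":-0.1,"ax":0,"ay":0,"az":0},{"dx":0.15,"dy":-0.08,"dz":-0.2,"ax":0,"ay":0,"az":0},{"dx":0.22,"dy":-0.14,"dz":-0.28,"ax":0,"ay":0,"az":0},{"dx":0.3,"dy":-0.2,"dz":-0.3,"ax":0,"ay":0,"az":0},{"dx":0.38,"dy":-0.26,"dz":-0.3,"ax":0,"ay":0,"az":0},{"dx":0.46,"dy":-0.32,"dz":-0.3,"ax":0,"ay":0,"az":0},{"dx":0.54,"dy":-0.38,"dz":-0.3,"ax":0,"ay":0,"az":0},{"dx":0.62,"dy":-0.44,"dz":-0.3,"ax":0,"ay":0,"az":0},{"dx":0.7,"dy":-0.5,"dz":-0.3,"ax":0,"ay":0,"az":0.05},{"dx":0.76,"dy":-0.56,"dz":-0.3,"ax":0,"ay":0,"az":0.1},{"dx":0.76,"dy":-0.56,"dz":-0.3,"ax":0,"ay":0,"az":0.17}]' 85; python3 -c "
from h import *
plan([.621,.2325,.2],down(.17))"
```

```text
t: 1.2
tool_pos: [0.4369, -0.1176, 0.3809]
tool_rot: [-3.129, -0.267, 0.0]
force: [-0.3, 0.4, -0.6]
gripper_width: 0.0848
shift/0.5: [ 0.4816 -0.6272  0.3623] turn/(pi/4): [-0.0013  0.0003  0.0005] mm 434.88903019200876 deg 0.0632820605245735
```

```bash
python3 -m inch '[{"dx":0.06,"dy":-0.07,"dz":0,"ax":0,"ay":0,"az":0},{"dx":0.12,"dy":-0.15,"dz":0.02,"ax":0,"ay":0,"az":0},{"dx":0.18,"dy":-0.23,"dz":0.04,"ax":0,"ay":0,"az":0},{"dx":0.24,"dy":-0.31,"dz":0.07,"ax":0,"ay":0,"az":0},{"dx":0.3,"dy":-0.39,"dz":0.11,"ax":0,"ay":0,"az":0},{"dx":0.36,"dy":-0.47,"dz":0.15,"ax":0,"ay":0,"az":0},{"dx":0.42,"dy":-0.55,"dz":0.2,"ax":0,"ay":0,"az":0},{"dx":0.46,"dy":-0.6,"dz":0.27,"ax":0,"ay":0,"az":0},{"dx":0.48,"dy":-0.627,"dz":0.33,"ax":0,"ay":0,"az":0},{"dx":0.4816,"dy":-0.6272,"dz":0.36,"ax":0,"ay":0,"az":0},{"dx":0.4816,"dy":-0.6272,"dz":0.36,"ax":0,"ay":0,"az":0},{"dx":0.4816,"dy":-0.6272,"dz":0.36,"ax":0,"ay":0,"az":0}]'; python3 -c "
from h import *
plan([.621,.2325,.085],down(.17))
cv2.imwrite('pics/s1.png',env.grab_frame('side')[150:350,200:420,::-1].repeat(3,0).repeat(3,1))"
```

```text
t: 2.4
tool_pos: [0.6326, 0.1759, 0.1999]
tool_rot: [-3.079, -0.392, 0.016]
force: [0.4, 0.8, 0.2]
gripper_width: 0.0852
shift/0.5: [ 0.0071 -0.1064  0.2341] turn/(pi/4): [-0.0489  0.009   0.106 ] mm 128.59835098497686 deg 5.2685551505483845
```

View pics/s1.png

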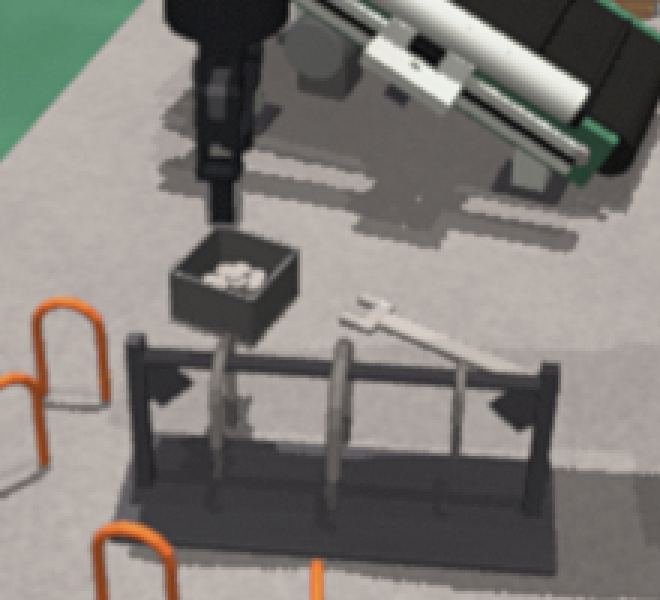

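```bash
python3 -m inch '[{"dx":0.007,"dy":-0.1064,"dz":0,"ax":-0.0489,"ay":0.009,"az":0.106},{"dx":0.007,"dy":-0.1064,"dz":0,"ax":-0.0489,"ay":0.009,"az":0.106},{"dx":0.007,"dy":-0.1064,"dz":0,"ax":-0.0489,"ay":0.009,"az":0.106},{"dx":0.007,"dy":-0.1064,"dz":0,"ax":-0.0489,"ay":0.009,"az":0.106}]'; python3 -c "
from h import *
plan([.621,.2325,.085],down(.17));print(env.get_state()['joint_vel'].round(3))
cv2.imwrite('pics/s2.png',env.grab_frame('side')[150:350,200:420,::-1].repeat(3,0).repeat(3,1))
cv2.imwrite('pics/t2.png',env.grab_frame('top')[120:320,200:420,::-1].repeat(3,0).repeat(3,1))"
```

```text
t: 2.85
tool_pos: [0.6363, 0.1814, 0.2052]
tool_rot: [-3.075, -0.401, 0.002]
force: [-0.2, 0.7, -1.0]
gripper_width: 0.0849
shift/0.5: [-0.0043 -0.0967  0.2445] turn/(pi/4): [-0.0519 -0.0025  0.1135] mm 131.51025166624646 deg 5.616498461673173
[ 0.001  0.005 -0.007 -0.002  0.001  0.001]
```

View pics/s2.png

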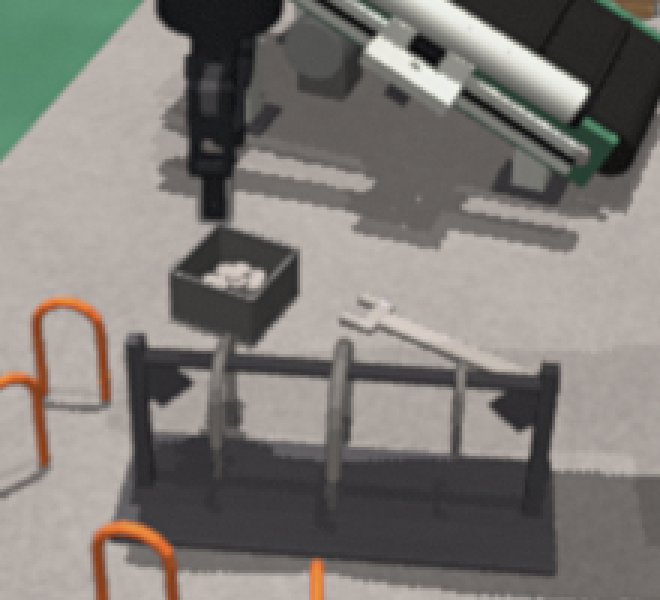

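View pics/t2.png

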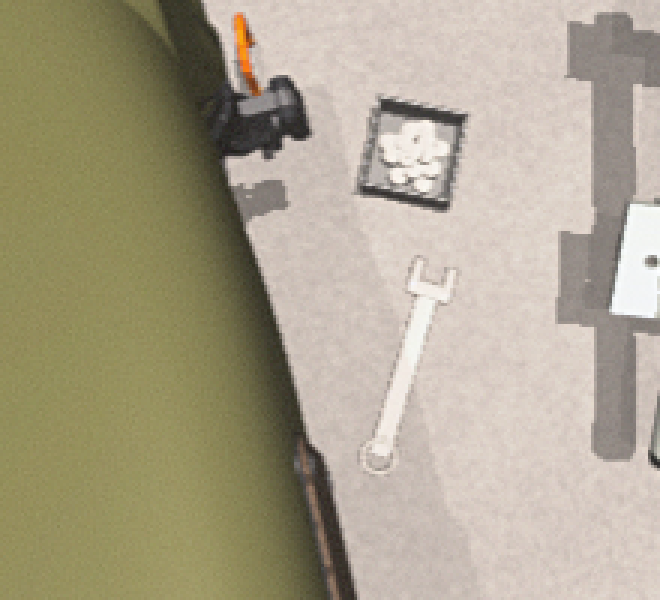

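```bash
python3 -c "
from h import *
s=env.get_state();print(s['joint_pos'].round(3),s['t'])
print(R.from_rotvec(s['tool_rot']).as_matrix().round(3))"
```

```text
[0.258 0.507 0.176 1.236 0.041 3.141] 2.95
[[ 0.967  0.256 -0.008]
 [ 0.256 -0.966  0.04 ]
 [ 0.003 -0.041 -0.999]]
```

```bash
for i in 1 2 3 ; do python3 -m inch '[{"dx":0,"dy":0,"dz":0,"ax":0,"ay":0,"az":-0.19},{"dx":0,"dy":0,"dz":0,"ax":0,"ay":0,"az":-0.38},{"dx":0,"dy":0,"dz":0,"ax":0,"ay":0,"az":-0.57},{"dx":0,"dy":0,"dz":0,"ax":0,"ay":0,"az":-0.76},{"dx":0,"dy":0,"dz":0,"ax":0,"ay":0,"az":-0.95},{"dx":0,"dy":0,"dz":0,"ax":0,"ay":0,"az":-1}]'|head -3; done; python3 -c "
from h import *
plan([.621,.2325,.2],down(.17));print(env.get_state()['joint_pos'].round(3))"
```

```text
t: 3.55
tool_pos: [0.6359, 0.1813, 0.2042]
tool_rot: [-2.687, -1.552, -0.02]
t: 4.15
tool_pos: [0.6359, 0.1813, 0.2042]
tool_rot: [-1.893, -2.468, -0.041]
t: 4.75
tool_pos: [0.6359, 0.1813, 0.2042]
tool_rot: [-0.807, -3.017, -0.057]
shift/0.5: [0.0768 0.0735 0.0128] turn/(pi/4): [ 0.0492 -0.0198 -0.8822] mm 53.50593243761293 deg 39.76965642986333
[0.258 0.508 0.175 1.236 0.041 0.781]
```

```bash
python3 -m inch '[{"dx":0.02,"dy":0.02,"dz":0,"ax":0.01,"ay":0,"az":-0.18},{"dx":0.05,"dy":0.05,"dz":0.01,"ax":0.03,"ay":-0.01,"az":-0.37},{"dx":0.0768,"dy":0.0735,"dz":0.0128,"ax":0.0492,"ay":-0.0198,"az":-0.55},{"dx":0.0768,"dy":0.0735,"dz":0.0128,"ax":0.0492,"ay":-0.0198,"az":-0.73},{"dx":0.0768,"dy":0.0735,"dz":0.0128,"ax":0.0492,"ay":-0.0198,"az":-0.8822},{"dx":0.0768,"dy":0.0735,"dz":0.0128,"ax":0.0492,"ay":-0.0198,"az":-0.8822},{"dx":0.0768,"dy":0.0735,"dz":0.0128,"ax":0.0492,"ay":-0.0198,"az":-0.8822}]'; python3 -c "
from h import *
plan([.621,.2325,.085],down(.17));print(env.get_state()['joint_pos'].round(3))
cv2.imwrite('pics/s3.png',env.grab_frame('side')[150:350,200:420,::-1].repeat(3,0).repeat(3,1))"
```

```text
t: 5.45
tool_pos: [0.6212, 0.2326, 0.2]
tool_rot: [0.258, -3.131, 0.0]
force: [0.4, -0.4, 0.6]
gripper_width: 0.0844
shift/0.5: [ 4.0e-04 -1.0e-04  2.3e-01] turn/(pi/4): [-0.     -0.0002 -0.0074] mm 114.98012969111254 deg 0.3340503126722148
[0.358 0.515 0.177 1.233 0.    0.194]
```

View pics/s3.png

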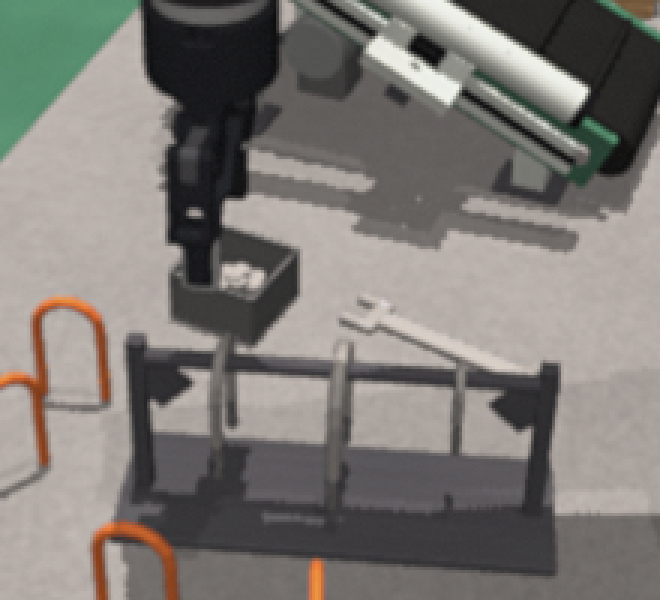

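```bash
python3 -m inch '[{"dx":0,"dy":0,"dz":0.05,"ax":0,"ay":0,"az":-0.007},{"dx":0,"dy":0,"dz":0.1,"ax":0,"ay":0,"az":-0.007},{"dx":0,"dy":0,"dz":0.13,"ax":0,"ay":0,"az":-0.007},{"dx":0,"dy":0,"dz":0.15,"ax":0,"ay":0,"az":-0.007},{"dx":0,"dy":0,"dz":0.17,"ax":0,"ay":0,"az":-0.007},{"dx":0,"dy":0,"dz":0.19,"ax":0,"ay":0,"az":-0.007},{"dx":0,"dy":0,"dz":0.21,"ax":0,"ay":0,"az":-0.007},{"dx":0,"dy":0,"dz":0.22,"ax":0,"ay":0,"az":-0.007},{"dx":0,"dy":0,"dz":0.23,"ax":0,"ay":0,"az":-0.007},{"dx":0,"dy":0,"dz":0.23,"ax":0,"ay":0,"az":-0.007}]'; python3 -c "
from h import *
a=env.grab_frame('side')[230:330,230:340,::-1];
cv2.imwrite('pics/s4.png',cv2.resize(a,None,fx=6,fy=6,interpolation=2))"
```

```text
t: 6.5
tool_pos: [0.6208, 0.2327, 0.0843]
tool_rot: [0.27, -3.129, 0.0]
force: [0.1, -0.6, -0.3]
gripper_width: 0.0849
```

View pics/s4.png

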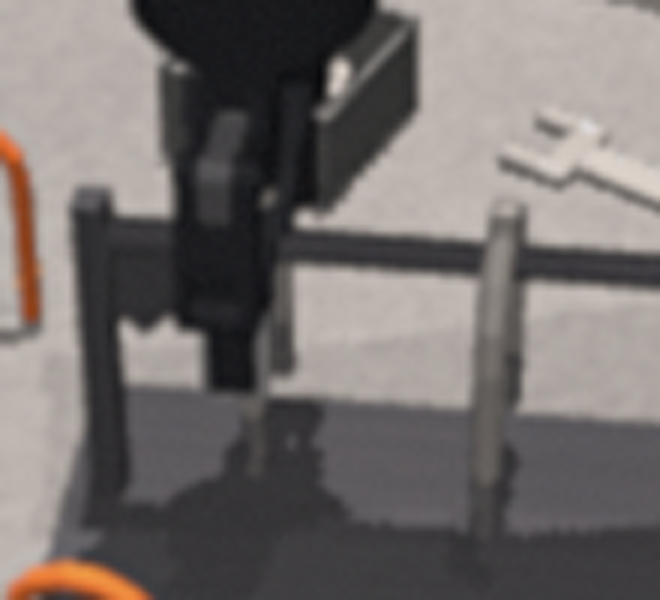

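```bash
python3 -c "
from h import *
s=env.get_state();T=R.from_rotvec(s['tool_rot']).as_matrix()
print('cam',ray('side',[[0,0]])[0])
for y in(.0425,.05,.057):
  for x in (-.011,0,.011):
    q=proj('side',s['tool_pos']+T@[x,-y,-.013])[0]; print(y,x,q, (q+.5-[230,230])*6)
o=np.array([.6212,.2325,.1065]);Y=np.array([-np.sin(.17),np.cos(.17),0])
for z in(-.02,-.065):print((proj('side',o+.023*Y+[0,0,z])+.5-[230,230])*6)
"
```

```text
cam [0.36007663 0.91048262 0.74164579]
0.0425 -0.011 [271.42484597 263.51683096] [251.54907582 204.10098575]
0.0425 0 [276.88649258 264.00711772] [284.3189555  207.04270633]
0.0425 0.011 [282.35841742 264.49770962] [317.15050449 209.98625772]
0.05 -0.011 [272.09391872 261.12070979] [255.5635123  189.72425876]
0.05 0 [277.52240395 261.60575036] [288.13442371 192.63450217]
0.05 0.011 [282.96102684 262.09111157] [320.76616105 195.54666939]
0.057 -0.011 [272.71104284 258.91081021] [259.26625703 176.46486129]
0.057 0 [278.10892782 259.39103937] [291.65356692 179.34623621]
0.057 0.011 [283.51682178 259.87160305] [324.10093066 182.22961833]
[[249.54273734 366.87226754]]
[[252.92005805 469.64641099]]
```

```bash
python3 -c "
from h import *
s=env.get_state();T=R.from_rotvec(s['tool_rot']).as_matrix();print(T.round(2))
for y in(.0425,.05,.057):
  for x in (-.011,0,.011):
    q=proj('side',s['tool_pos']+T@[x,y,-.013])[0]; print(y,x, (q+.5-[230,230])*6)
"
```

```text
[[-0.99 -0.17 -0.  ]
 [-0.17  0.99 -0.  ]
 [ 0.   -0.   -1.  ]]
0.0425 -0.011 [202.34910542 380.39823713]
0.0425 0 [237.54995849 383.74096337]
0.0425 0.011 [272.82335516 387.08414981]
0.05 -0.011 [197.65322591 397.23455743]
0.05 0 [233.08536939 400.61704317]
0.05 0.011 [268.59114691 403.99983487]
0.057 -0.011 [193.21407785 413.15196676]
0.057 0 [228.86474838 416.57227847]
0.057 0.011 [264.59009229 419.99274643]
```

```bash
python3 -m inch '[{"dx":0.002,"dy":0,"dz":0,"ax":0,"ay":0,"az":0},{"dx":0.002,"dy":0,"dz":0,"ax":0,"ay":0,"az":0},{"dx":0.002,"dy":0,"dz":0,"ax":0,"ay":0,"az":0},{"dx":0.002,"dy":0,"dz":0,"ax":0,"ay":0,"az":0},{"dx":0.002,"dy":0,"dz":0,"ax":0,"ay":0,"az":0},{"dx":0.002,"dy":0,"dz":0,"ax":0,"ay":0,"az":0},{"dx":0.002,"dy":0,"dz":0,"ax":0,"ay":0,"az":0},{"dx":0.002,"dy":0,"dz":0,"ax":0,"ay":0,"az":0}]' 40 100
```

```text
t: 7.35
tool_pos: [0.6214, 0.2329, 0.086]
tool_rot: [-0.27, 3.127, 0.001]
force: [1.4, -0.9, 5.7]
gripper_width: 0.0505
```

```bash
python3 -m inch '[{"dx":0.002,"dy":0,"dz":-0.004,"ax":0,"ay":0,"az":0},{"dx":0.002,"dy":0,"dz":-0.01,"ax":0,"ay":0,"az":0},{"dx":0.002,"dy":0,"dz":-0.02,"ax":0,"ay":0,"az":0},{"dx":0.002,"dy":0,"dz":-0.03,"ax":0,"ay":0,"az":0}]';  python3 -c "
from h import *
a=env.grab_frame('side')[200:330,210:350,::-1];
cv2.imwrite('pics/s5.png',cv2.resize(a,None,fx=4,fy=4,interpolation=2))
a=env.grab_frame('top')[150:330,180:350,::-1];
cv2.imwrite('pics/t5.png',cv2.resize(a,None,fx=3,fy=3,interpolation=2))"
```

```text
t: 7.75
tool_pos: [0.6186, 0.2323, 0.0997]
tool_rot: [0.27, -3.128, 0.001]
force: [0.1, -0.6, -0.3]
gripper_width: 0.0506
```

View pics/s5.png

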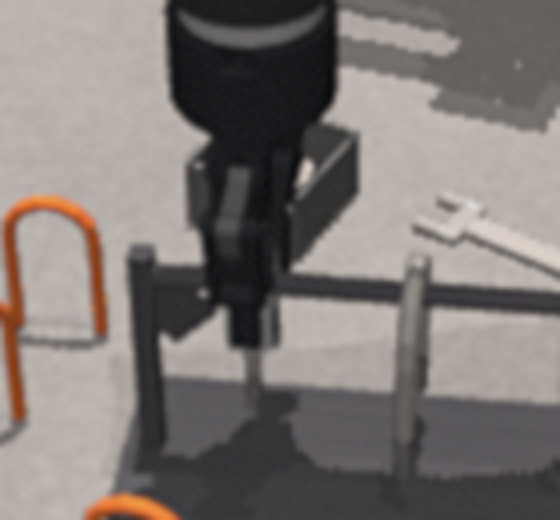

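```bash
python3 -c "
from h import *
s=env.get_state();T=R.from_rotvec(s['tool_rot']).as_matrix();print(s['tool_pos'],s['t'])
for y in(.0255,.033,.038):
  for z in (0,-.005,-.01,-.015):
    q=proj('side',s['tool_pos']+T@[0,y,z])[0]; print('fing',y,z, (q+.5-[210,200])*4)
for z in (.06,.056,.052,.046): print('legtip local z',z,(proj('side',s['tool_pos']+T@[0,.023,z])+.5-[210,200])*4)
a=env.grab_frame('side')[240:310,250:300,::-1];
cv2.imwrite('pics/s6.png',cv2.resize(a,None,fx=8,fy=8,interpolation=2))
"
```

```text
[0.61964895 0.23266149 0.10071461] 7.85
fing 0.0255 0 [247.79278175 346.67611446]
fing 0.0255 -0.005 [247.54939043 338.68977925]
fing 0.0255 -0.01 [247.30476783 330.65489209]
fing 0.0255 -0.015 [247.05890583 322.57104231]
fing 0.033 0 [244.9187226 357.5866066]
fing 0.033 -0.005 [244.66469466 349.58071744]
fing 0.033 -0.01 [244.40936549 341.52578934]
fing 0.033 -0.015 [244.15272638 333.42140407]
fing 0.038 0 [242.98167168 364.94054411]
fing 0.038 -0.005 [242.72040247 356.92175575]
fing 0.038 -0.01 [242.45778395 348.85360074]
fing 0.038 -0.015 [242.19380697 340.73565573]
legtip local z 0.06 [[251.52990957 435.19673408]]
legtip local z 0.056 [[251.34919687 429.25666803]]
legtip local z 0.052 [[251.16777003 423.28861386]]
legtip local z 0.046 [[250.89428257 414.28365102]]
```

View pics/s6.png

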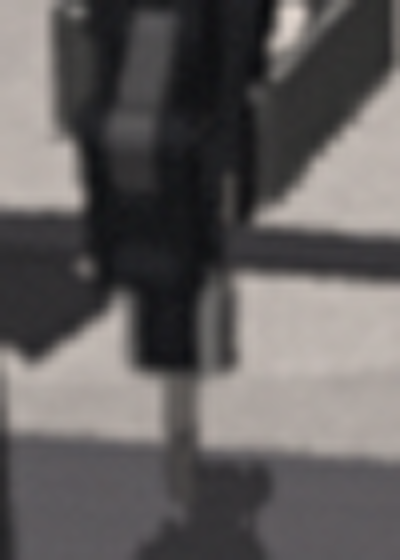

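View pics/t5.png

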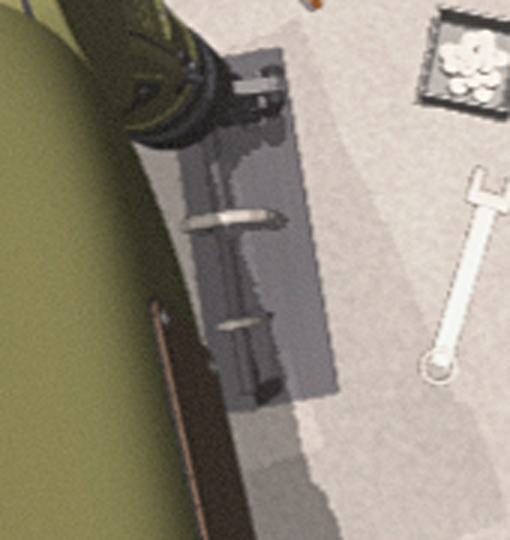

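```bash
python3 - <<'E'
from h import *
def onz(n,uv,z):
    c,d=ray(n,[uv]);d=d[0];return (c+d*(z-c[2])/d[2])
for z in(.052,.056,.060,.064):
    a=onz("side",(272.2,303),z);b=onz("side",(276.8,285.3),z)
    print(z,a,b,np.linalg.norm(a-b),(a+b)/2,np.arctan2(-(a-b)[0],(a-b)[1]))
s=env.get_state();T=R.from_rotvec(s['tool_rot']).as_matrix()
for z in(.04,.046):
    print((proj('side',[s['tool_pos']+T@[0,-.023,z],s['tool_pos']+T@[0,.023,z]])+.5-[250,240])*8)
E
```

```text
0.052 [0.61686776 0.25257827 0.052     ] [0.62528234 0.20247825 0.052     ] 0.05080175099052198 [0.62107505 0.22752826 0.052     ] 0.16640261725727676
0.056 [0.61537835 0.25639417 0.056     ] [0.62374413 0.20658473 0.056     ] 0.050507096825199375 [0.61956124 0.23148945 0.056     ] 0.16640261725727704
0.06 [0.61388894 0.26021007 0.06      ] [0.62220591 0.21069121 0.06      ] 0.05021244265987689 [0.61804743 0.23545064 0.06      ] 0.16640261725727695
0.064 [0.61239953 0.26402596 0.064     ] [0.6206677  0.21479769 0.064     ] 0.0499177884945543 [0.61653361 0.23941183 0.064     ] 0.16640261725727726
[[214.44296093 362.16201876]
 [181.82956887 491.24294109]]
[[214.86409795 380.05032193]
 [182.38530284 509.37250215]]
```

```bash
python3 -m inch '[{"dx":0,"dy":0,"dz":-0.04,"ax":0,"ay":0,"az":0},{"dx":0,"dy":0,"dz":-0.1,"ax":0,"ay":0,"az":0},{"dx":0,"dy":0,"dz":-0.17,"ax":0,"ay":0,"az":0},{"dx":0,"dy":0,"dz":-0.24,"ax":0,"ay":0,"az":0},{"dx":0,"dy":0,"dz":-0.31,"ax":0,"ay":0,"az":0},{"dx":0,"dy":0,"dz":-0.38,"ax":0,"ay":0,"az":0},{"dx":0,"dy":0,"dz":-0.42,"ax":0,"ay":0,"az":0},{"dx":0,"dy":0,"dz":-0.42,"ax":0,"ay":0,"az":0}]'; cat >> h.py <<'E'
B=np.array([0.58113521,-0.14771456,0.14863241]);RM=mountR(-0.1036)
def tgt(x,y,h,yaw=0): # U origin at mount coords rel bracket (mm)
    plan(B+RM@(np.array([x,y,h-20])/1000),mtool(RM))
E
python3 -c "
from h import *
tgt(0,-7,160)
print(B+RM@[0,-.007,.14],env.get_state()['joint_pos'].round(2))
a=env.grab_frame('side')[100:330,200:400,::-1];
cv2.imwrite('pics/s7.png',cv2.resize(a,None,fx=2.5,fy=2.5,interpolation=2))"
```

```text
t: 8.7
tool_pos: [0.6208, 0.233, 0.3136]
tool_rot: [-0.27, 3.124, 0.003]
force: [0.6, 0.9, -0.6]
gripper_width: 0.0503
shift/0.5: [ 0.3225 -0.7191  0.071 ] turn/(pi/4): [ 0.0763 -0.5218  0.3454] mm 395.6379322830161 deg 28.369344613563936
[ 0.52377349 -0.14878827  0.27652877] [0.36 0.5  0.44 1.51 0.   0.19]
```

View pics/s7.png

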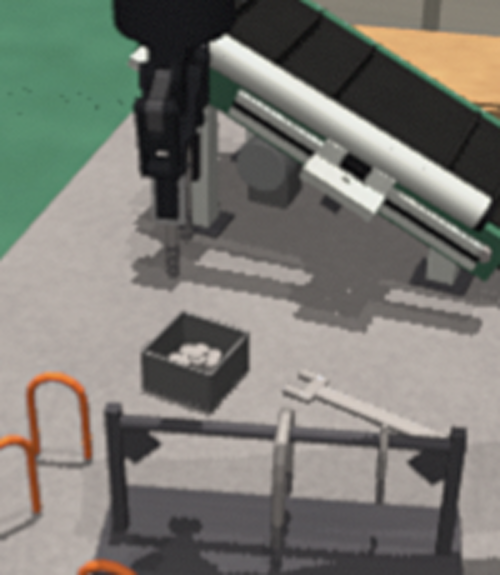

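```bash
python3 -m inch '[{"dx":0.04,"dy":-0.07,"dz":0,"ax":0.01,"ay":-0.06,"az":0.04},{"dx":0.08,"dy":-0.16,"dz":-0.02,"ax":0.02,"ay":-0.12,"az":0.08},{"dx":0.12,"dy":-0.25,"dz":-0.03,"ax":0.03,"ay":-0.18,"az":0.12},{"dx":0.16,"dy":-0.34,"dz":-0.03,"ax":0.04,"ay":-0.24,"az":0.16},{"dx":0.2,"dy":-0.43,"dz":-0.03,"ax":0.05,"ay":-0.3,"az":0.2},{"dx":0.24,"dy":-0.52,"dz":-0.02,"ax":0.055,"ay":-0.36,"az":0.24},{"dx":0.28,"dy":-0.6,"dz":0,"ax":0.065,"ay":-0.42,"az":0.28},{"dx":0.31,"dy":-0.67,"dz":0.03,"ax":0.07,"ay":-0.48,"az":0.32},{"dx":0.3225,"dy":-0.71,"dz":0.05,"ax":0.0763,"ay":-0.5218,"az":0.3454},{"dx":0.3225,"dy":-0.7191,"dz":0.071,"ax":0.0763,"ay":-0.5218,"az":0.3454},{"dx":0.3225,"dy":-0.7191,"dz":0.071,"ax":0.0763,"ay":-0.5218,"az":0.3454}]'
python3 -c "
from h import *
tgt(0,-7,160)
a=env.grab_frame('side')[60:260,240:440,::-1];
cv2.imwrite('pics/s8.png',cv2.resize(a,None,fx=3,fy=3,interpolation=2))
a=env.grab_frame('top')[100:300,350:550,::-1];
cv2.imwrite('pics/t8.png',cv2.resize(a,None,fx=3,fy=3,interpolation=2))"
```

```text
t: 9.85
tool_pos: [0.5196, -0.1492, 0.2706]
tool_rot: [0.143, 2.732, -0.031]
force: [-0.3, -0.7, -1.2]
gripper_width: 0.0506
shift/0.5: [-0.0123  0.0016 -0.0077] turn/(pi/4): [-0.0021 -0.0161 -0.0006] mm 7.296753402136282 deg 0.7329418351633097
```

View pics/s8.png

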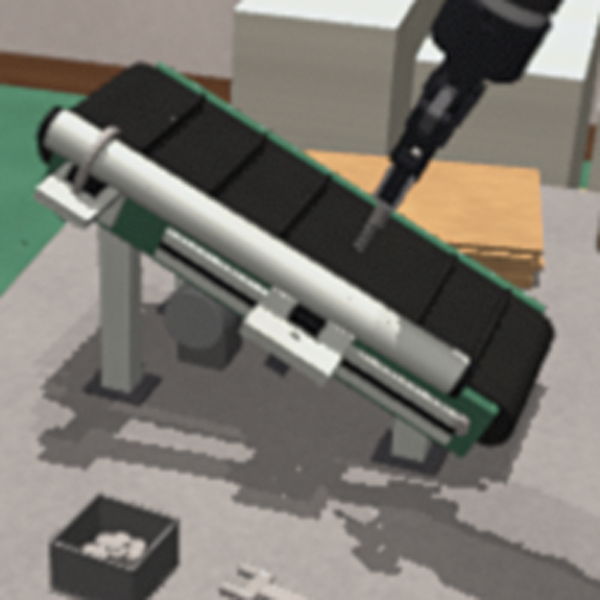

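View pics/t8.png

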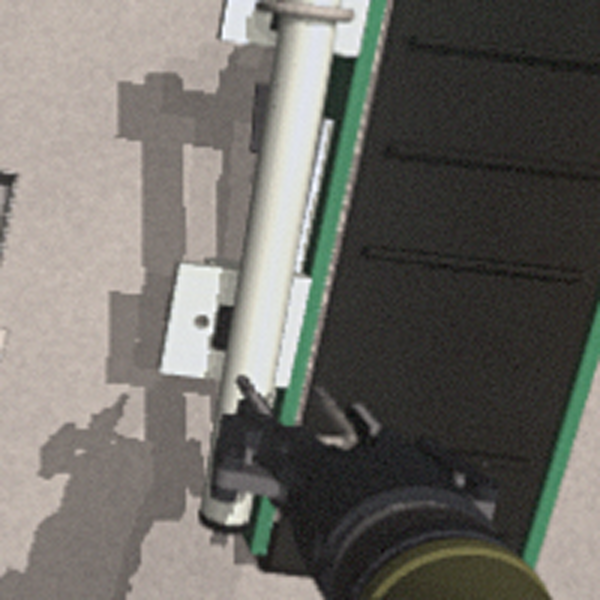

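```bash
python3 - <<'E'
from h import *
s=env.get_state();T=R.from_rotvec(s['tool_rot']).as_matrix();print(s['t'],s['tool_pos'])
P=[s['tool_pos']+T@[0,y,.045] for y in(.023,-.023)]
print('top',proj('top',P),'side',proj('side',P))
a=env.grab_frame('side');b=env.grab_frame('top')
def c(im,x0,y0,w,h,k):
    o=cv2.resize(im[y0:y0+h,x0:x0+w,::-1],None,fx=k,fy=k,interpolation=cv2.INTER_CUBIC)
    for i in range(0,w,10): cv2.putText(o,str(x0+i),(i*k,10),0,.35,(0,0,255)); cv2.line(o,(i*k,0),(i*k,h*k),(0,0,255),1)
    for i in range(0,h,10): cv2.putText(o,str(y0+i),(0,i*k+10),0,.35,(0,0,255)); cv2.line(o,(0,i*k),(w*k,i*k),(0,0,255),1)
    return o
cv2.imwrite('pics/g.png',np.hstack([c(a,345,110,40,50,10),c(b,420,215,40,50,10)]))
E
```

```text
9.95 [ 0.5220581  -0.14861108  0.27343596]
top [[429.77913083 225.4337803 ]
 [454.81545642 228.44271479]] side [[357.35665951 141.82061479]
 [363.24283128 134.05101244]]
```

View pics/g.png

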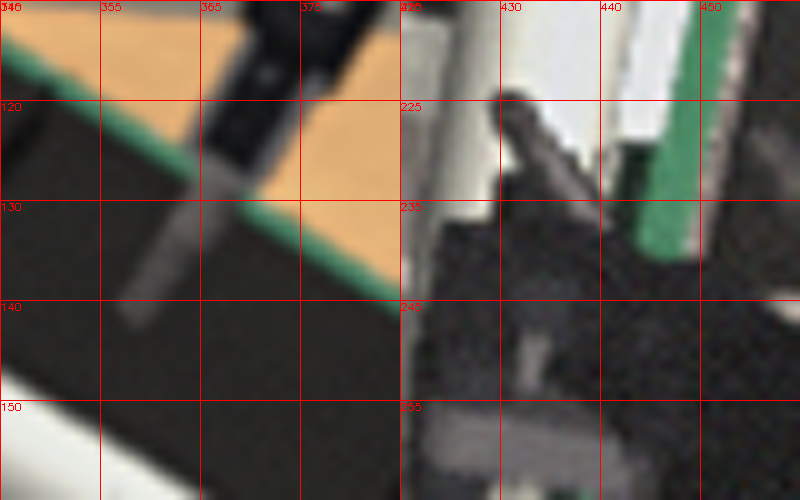

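```bash
python3 -c "
from h import *
tgt(0,-7,118)"
```

```text
shift/0.5: [-0.0032 -0.0002  0.0814] turn/(pi/4): [-0.0023 -0.0073  0.0039] mm 40.715211376701305 deg 0.3871312450508622
```

```bash
python3 -m inch '[{"dx":-0.003,"dy":0,"dz":0.03,"ax":-0.002,"ay":-0.007,"az":0.004},{"dx":-0.003,"dy":0,"dz":0.06,"ax":-0.002,"ay":-0.007,"az":0.004},{"dx":-0.003,"dy":0,"dz":0.08,"ax":-0.002,"ay":-0.007,"az":0.004},{"dx":-0.003,"dy":0,"dz":0.0814,"ax":-0.002,"ay":-0.007,"az":0.004},{"dx":-0.003,"dy":0,"dz":0.0814,"ax":-0.002,"ay":-0.007,"az":0.004},{"dx":-0.003,"dy":0,"dz":0.0814,"ax":-0.002,"ay":-0.007,"az":0.004}]'
python3 - <<'E'
from h import *
tgt(0,-7,118)
s=env.get_state();T=R.from_rotvec(s['tool_rot']).as_matrix();print(s['t'],s['tool_pos'])
P=[s['tool_pos']+T@[0,y,.046] for y in(.023,-.023)]
print('top',proj('top',P),'side',proj('side',P))
a=env.grab_frame('side');b=env.grab_frame('top')
def c(im,x0,y0,w,h,k):
    o=cv2.resize(im[y0:y0+h,x0:x0+w,::-1],None,fx=k,fy=k,interpolation=cv2.INTER_CUBIC)
    for i in range(0,w,10): cv2.putText(o,str(x0+i),(i*k,10),0,.35,(0,0,255)); cv2.line(o,(i*k,0),(i*k,h*k),(0,0,255),1)
    for i in range(0,h,10): cv2.putText(o,str(y0+i),(0,i*k+10),0,.35,(0,0,255)); cv2.line(o,(0,i*k),(w*k,i*k),(0,0,255),1)
    return o
cv2.imwrite('pics/g2.png',np.hstack([c(a,330,120,45,60,9),c(b,410,190,43,60,9)]))
E
```

```text
t: 10.65
tool_pos: [0.5401, -0.1513, 0.2386]
tool_rot: [0.143, 2.719, -0.031]
force: [-0.5, -0.5, -0.3]
gripper_width: 0.0509
shift/0.5: [-0.0007  0.0017  0.0012] turn/(pi/4): [-0.0016  0.0006 -0.0017] mm 1.078912938015708 deg 0.11145790259860405
10.65 [ 0.54013622 -0.15132449  0.23858013]
top [[425.83470545 216.55166304]
 [449.51251643 219.46737872]] side [[348.71589317 153.76496043]
 [354.78871056 145.83886565]]
```

View pics/g2.png

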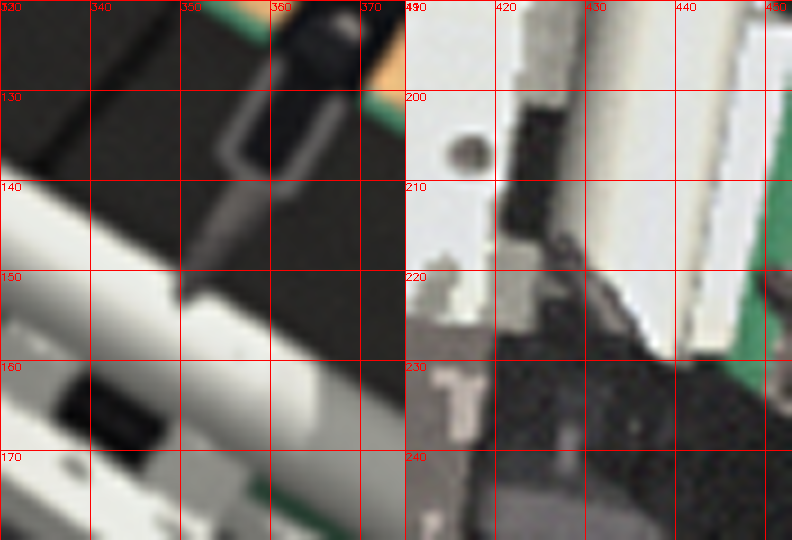

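```bash
python3 -m inch '[{"dx":-0.001,"dy":0.003,"dz":0.008,"ax":-0.0016,"ay":0,"az":-0.0017},{"dx":-0.001,"dy":0.003,"dz":0.016,"ax":-0.0016,"ay":0,"az":-0.0017},{"dx":-0.001,"dy":0.003,"dz":0.024,"ax":-0.0016,"ay":0,"az":-0.0017},{"dx":-0.001,"dy":0.003,"dz":0.03,"ax":-0.0016,"ay":0,"az":-0.0017},{"dx":-0.001,"dy":0.003,"dz":0.03,"ax":-0.0016,"ay":0,"az":-0.0017}]'
cat >> h.py <<'E'
def where():
    s=env.get_state();T=R.from_rotvec(s['tool_rot']).as_matrix()
    tp=lambda z:RM.T@(s['tool_pos']+T@[0,0,z]-B)*1000
    print('t',s['t'],'Uorg',tp(-.019).round(1),'tips',tp(.046).round(1),'Fm',(RM.T@s['force']).round(1),'Mm',(RM.T@s['ft_torque']).round(2),'w',s['gripper_width'].round(4))
E
python3 -c "
from h import *
where()"
```

```text
t: 11.25
tool_pos: [0.546, -0.1505, 0.2234]
tool_rot: [0.142, 2.721, -0.029]
force: [0.9, -0.3, -1.5]
gripper_width: 0.0507Traceback (most recent call last):
  File "<string>", line 3, in <module>
    where()
    ~~~~~^^
  File "h.py", line 31, in where
    print('t',s['t'],'Uorg',tp(-.019).round(1),'tips',tp(.046).round(1),'Fm',(RM.T@s['force']).round(1),'Mm',(RM.T@s['ft_torque']).round(2),'w',s['gripper_width'].round(4))
                                                                                                                                                ^^^^^^^^^^^^^^^^^^^^^^^^
AttributeError: 'float' object has no attribute 'round'
```

```bash
sed -i "s/s\['gripper_width'\].round(4)/round(s['gripper_width'],4)/" h.py; cat >> h.py <<'E'
def crops(name,sx=330,sy=120,tx=400,ty=180):
    a=env.grab_frame('side');b=env.grab_frame('top')
    def c(im,x0,y0,w,h,k):
        o=cv2.resize(im[y0:y0+h,x0:x0+w,::-1],None,fx=k,fy=k,interpolation=cv2.INTER_CUBIC)
        for i in range(0,w,10): cv2.putText(o,str(x0+i),(i*k,10),0,.35,(0,0,255)); cv2.line(o,(i*k,0),(i*k,h*k),(0,0,255),1)
        for i in range(0,h,10): cv2.putText(o,str(y0+i),(0,i*k+10),0,.35,(0,0,255)); cv2.line(o,(0,i*k),(w*k,i*k),(0,0,255),1)
        return o
    cv2.imwrite(name,np.hstack([c(a,sx,sy,50,60,8),c(b,tx,ty,50,60,8)]))
E
python3 -c "
from h import *
where();crops('pics/g3.png')"
```

```text
t 11.25 Uorg [ -1.2  -6.4 101.4] tips [-1.4 -6.4 36.4] Fm [ 0.2 -0.2 -1.8] Mm [-0.03  0.44 -0.02] w 0.0507
```

View pics/g3.png

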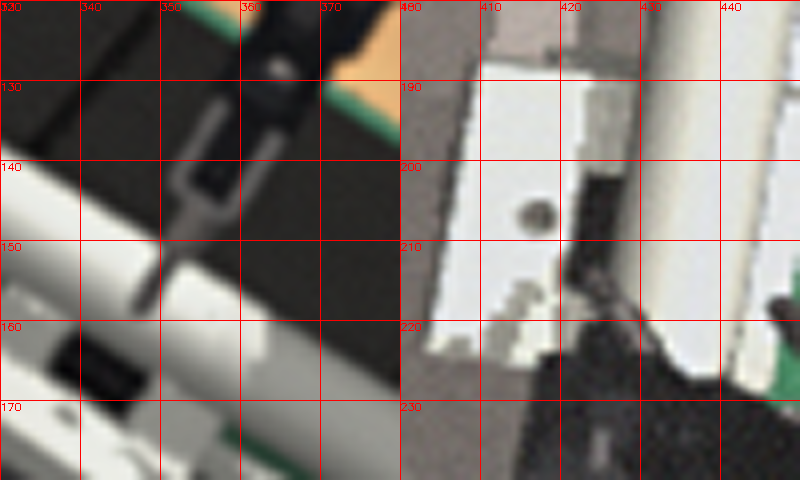

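```bash
python3 -m inch '[{"dx":0,"dy":0,"dz":0.01,"ax":0,"ay":0,"az":0},{"dx":-0.001,"dy":0,"dz":0.02,"ax":0,"ay":0,"az":0},{"dx":-0.002,"dy":0,"dz":0.03,"ax":0,"ay":0,"az":0},{"dx":-0.002,"dy":0,"dz":0.04,"ax":0,"ay":0,"az":0},{"dx":-0.002,"dy":0,"dz":0.05,"ax":0,"ay":0,"az":0},{"dx":-0.002,"dy":0,"dz":0.054,"ax":0,"ay":0,"az":0},{"dx":-0.002,"dy":0,"dz":0.054,"ax":0,"ay":0,"az":0}]'
python3 -c "
from h import *
where();crops('pics/g4.png')"
```

```text
t: 12.05
tool_pos: [0.5579, -0.1517, 0.1993]
tool_rot: [0.142, 2.721, -0.029]
force: [0.1, -0.3, -0.4]
gripper_width: 0.0504
t 12.05 Uorg [-0.  -6.4 74.5] tips [-0.2 -6.4  9.5] Fm [-0.1 -0.3 -0.4] Mm [-0.02  0.45  0.02] w 0.0504
```

View pics/g4.png

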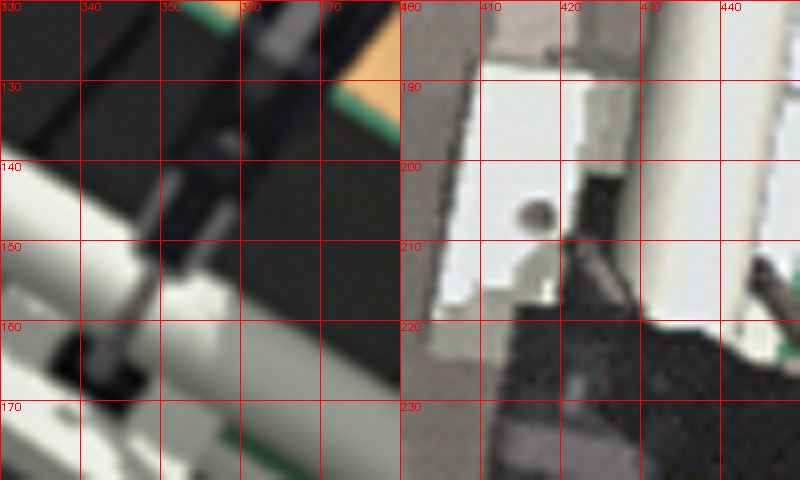

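```bash
python3 -m inch '[{"dx":0,"dy":0.004,"dz":0,"ax":0,"ay":0,"az":0},{"dx":0,"dy":0.008,"dz":0,"ax":0,"ay":0,"az":0},{"dx":0,"dy":0.012,"dz":0,"ax":0,"ay":0,"az":0},{"dx":0,"dy":0.0165,"dz":0,"ax":0,"ay":0,"az":0},{"dx":0,"dy":0.0165,"dz":0,"ax":0,"ay":0,"az":0}]'; python3 -c "
from h import *
where()"; python3 -m inch '[{"dx":0,"dy":-0.002,"dz":0,"ax":0,"ay":0,"az":0},{"dx":0,"dy":-0.0035,"dz":0,"ax":0,"ay":0,"az":0},{"dx":0,"dy":-0.0035,"dz":0,"ax":0,"ay":0,"az":0}]';  python3 -c "
from h import *
where();crops('pics/g5.png')"
```

```text
t: 12.65
tool_pos: [0.5588, -0.1435, 0.2]
tool_rot: [0.142, 2.72, -0.03]
force: [-1.9, -2.1, -0.1]
gripper_width: 0.0503
t 12.65 Uorg [ 0.2  1.9 75.1] tips [ 0.1  1.9 10.1] Fm [-1.6 -2.3  0.6] Mm [-0.65  0.58 -0.04] w 0.0503
t: 12.95
tool_pos: [0.559, -0.145, 0.2]
tool_rot: [0.141, 2.72, -0.028]
force: [-0.4, -0.9, -1.6]
gripper_width: 0.0502
t 12.95 Uorg [ 0.5  0.4 75. ] tips [ 0.5  0.4 10. ] Fm [-0.9 -1.  -1.4] Mm [0.08 0.42 0.02] w 0.0502
```

View pics/g5.png

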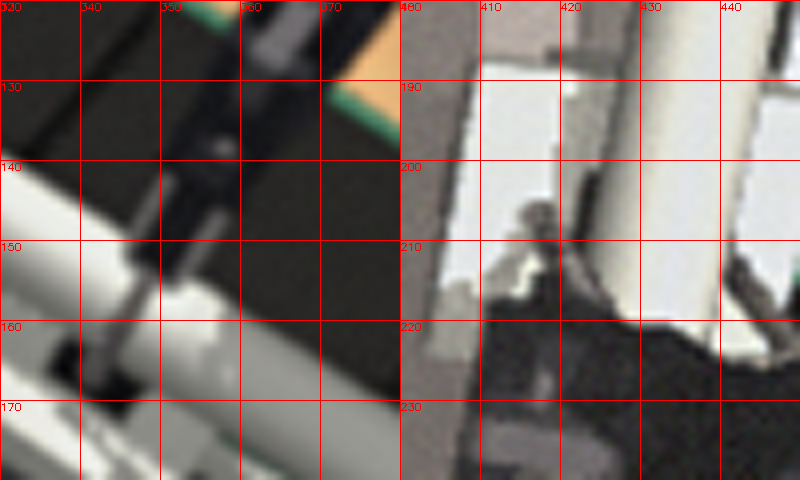

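```bash
python3 - <<'E'
from h import *
s=env.get_state();T=R.from_rotvec(s['tool_rot']).as_matrix()
for z in(.04,.046,.055):
    P=[s['tool_pos']+T@[0,y,z] for y in(.023,-.023)]
    print(z,'top',proj('top',P).ravel().round(1),'side',proj('side',P).ravel().round(1))
print(proj('top',[B+RM@[0,.023,0],B+RM@[0,-.023,0]]),proj('side',[B+RM@[0,.023,0]]))
E
```

```text
0.04 top [418.  209.7 440.6 212.4] side [340.6 166.2 346.8 158.1]
0.046 top [417.5 208.7 439.9 211.4] side [339.6 168.  345.8 159.8]
0.055 top [416.6 207.4 438.8 210. ] side [338.  170.7 344.2 162.5]
[[416.64964728 207.41713143]
 [438.74656295 210.09521319]] [[337.98005552 171.05940023]]
```

```bash
python3 - <<'E'
from h import *
a=env.grab_frame('side')[145:185,325:365,::-1]
o=cv2.resize(a,None,fx=15,fy=15,interpolation=cv2.INTER_CUBIC)
o=np.clip(o.astype(float)*2.2,0,255).astype(np.uint8)
s=env.get_state();T=R.from_rotvec(s['tool_rot']).as_matrix()
P=proj('side',[s['tool_pos']+T@[0,.023,z] for z in(-.01,.046)])
for p in P: cv2.circle(o,tuple(((p+.5-[325,145])*15).astype(int).tolist()),4,(0,0,255),1)
for p in proj('side',[B+RM@[0,.023,0]]): cv2.circle(o,tuple(((p+.5-[325,145])*15).astype(int).tolist()),4,(255,0,0),1)
cv2.imwrite('pics/g6.png',o)
E
```

```text
(no output)
```

View pics/g6.png

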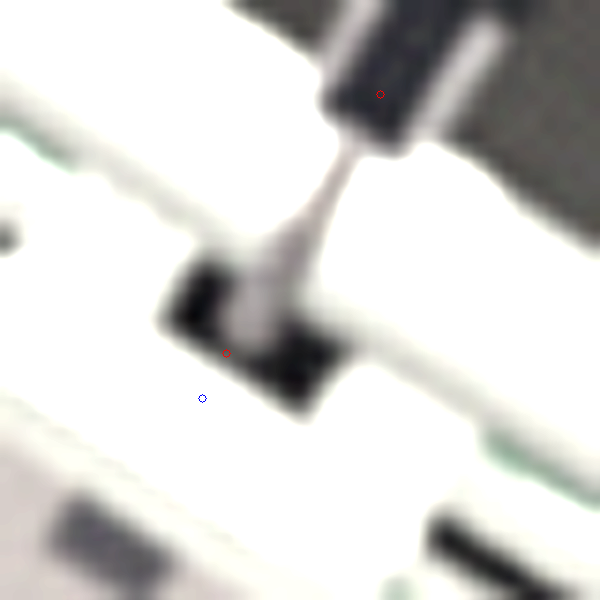

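```bash
python3 -m inch '[{"dx":-0.003,"dy":-0.0008,"dz":0.004,"ax":0,"ay":0,"az":0},{"dx":-0.004,"dy":-0.0008,"dz":0.009,"ax":0,"ay":0,"az":0},{"dx":-0.004,"dy":-0.0008,"dz":0.014,"ax":0,"ay":0,"az":0},{"dx":-0.004,"dy":-0.0008,"dz":0.018,"ax":0,"ay":0,"az":0},{"dx":-0.004,"dy":-0.0008,"dz":0.018,"ax":0,"ay":0,"az":0}]'; python3 -c "
from h import *
where()"; python3 -m inch '[{"dx":0,"dy":0,"dz":0.003,"ax":0,"ay":0,"az":0},{"dx":0,"dy":0,"dz":0.006,"ax":0,"ay":0,"az":0},{"dx":0,"dy":0,"dz":0.006,"ax":0,"ay":0,"az":0}]';python3 -c "
from h import *
where()";
```

```text
t: 13.6
tool_pos: [0.564, -0.1462, 0.192]
tool_rot: [0.142, 2.721, -0.029]
force: [0.2, 0.2, -0.3]
gripper_width: 0.0504
t 13.6 Uorg [ 1.9 -0.3 65.6] tips [ 1.8 -0.3  0.6] Fm [ 0.   0.3 -0.3] Mm [-0.01  0.47 -0.04] w 0.0504
t: 13.9
tool_pos: [0.5653, -0.1464, 0.1896]
tool_rot: [0.142, 2.72, -0.03]
force: [-0.2, 0.6, -1.2]
gripper_width: 0.0501
t 13.9 Uorg [ 2.2 -0.4 62.8] tips [ 2.1 -0.4 -2.2] Fm [-0.8  0.6 -1. ] Mm [0.02 0.41 0.01] w 0.0501
```

```bash
python3 -m inch '[{"dx":0,"dy":0,"dz":0.003,"ax":0,"ay":0,"az":0},{"dx":0,"dy":0,"dz":0.006,"ax":0,"ay":0,"az":0},{"dx":0,"dy":0,"dz":0.009,"ax":0,"ay":0,"az":0},{"dx":0,"dy":0,"dz":0.009,"ax":0,"ay":0,"az":0}]';python3 -c "
from h import *
where()
a=env.grab_frame('side')[145:185,325:365,::-1]
b=env.grab_frame('top')[190:230,405:445,::-1]
o=np.hstack([cv2.resize(i,None,fx=10,fy=10,interpolation=cv2.INTER_CUBIC) for i in (a,b)])
cv2.imwrite('pics/g7.png',np.clip(o.astype(float)*1.6,0,255))
"
```

```text
t: 14.3
tool_pos: [0.5666, -0.1464, 0.1849]
tool_rot: [0.142, 2.722, -0.029]
force: [-0.1, 0.4, -1.8]
gripper_width: 0.0507
t 14.3 Uorg [ 1.5 -0.2 58.1] tips [ 1.3 -0.2 -6.9] Fm [-0.9  0.3 -1.6] Mm [0.06 0.71 0.05] w 0.0507[ WARN:0@6.122] global loadsave.cpp:1063 imwrite_ Unsupported depth image for selected encoder is fallbacked to CV_8U.
```

View pics/g7.png

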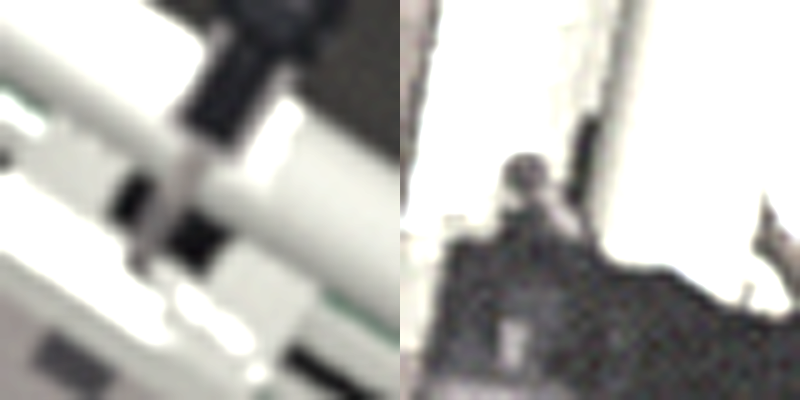

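```bash
python3 -m inch '[{"dx":0.001,"dy":0,"dz":0.001,"ax":0,"ay":0,"az":0},{"dx":0.002,"dy":0,"dz":0.003,"ax":0,"ay":0,"az":0},{"dx":0.002,"dy":0,"dz":0.006,"ax":0,"ay":0,"az":0},{"dx":0.002,"dy":0,"dz":0.006,"ax":0,"ay":0,"az":0}]';python3 -c "
from h import *
where()"
```

```text
t: 14.8
tool_pos: [0.5675, -0.1466, 0.1824]
tool_rot: [0.142, 2.72, -0.03]
force: [-1.2, 0.4, -1.8]
gripper_width: 0.0505
t 14.8 Uorg [ 1.3 -0.3 55.4] tips [ 1.2 -0.3 -9.6] Fm [-1.9  0.2 -1.1] Mm [ 0.12  0.74 -0.02] w 0.0505
```

```bash
python3 -m inch '[{"dx":0.002,"dy":0,"dz":0,"ax":0,"ay":0,"az":0},{"dx":0.003,"dy":0,"dz":0,"ax":0,"ay":0,"az":0},{"dx":0.003,"dy":0,"dz":0,"ax":0,"ay":0,"az":0}]';python3 -c "
from h import *
where()";  python3 -m inch '[{"dx":0,"dy":0,"dz":0.003,"ax":0,"ay":0,"az":0},{"dx":0,"dy":0,"dz":0.006,"ax":0,"ay":0,"az":0},{"dx":0,"dy":0,"dz":0.006,"ax":0,"ay":0,"az":0}]';python3 -c "
from h import *
where()"
```

```text
t: 15.1
tool_pos: [0.5666, -0.1468, 0.1823]
tool_rot: [0.142, 2.719, -0.03]
force: [0.3, -0.9, -0.9]
gripper_width: 0.0505
t 15.1 Uorg [ 0.4 -0.5 55.7] tips [ 0.4 -0.6 -9.3] Fm [-0.1 -0.8 -1. ] Mm [-0.    0.45 -0.01] w 0.0505
t: 15.4
tool_pos: [0.5677, -0.1467, 0.1792]
tool_rot: [0.142, 2.72, -0.03]
force: [0.3, 0.4, -0.1]
gripper_width: 0.0504
t 15.4 Uorg [ 0.1 -0.4 52.4] tips [  0.1  -0.4 -12.6] Fm [ 0.2  0.4 -0.2] Mm [0.04 0.28 0.03] w 0.0504
```

```bash
python3 -m inch '[{"dx":-0.0006,"dy":0,"dz":0.003,"ax":0,"ay":0,"az":0},{"dx":-0.0006,"dy":0,"dz":0.006,"ax":0,"ay":0,"az":0},{"dx":-0.0006,"dy":0,"dz":0.01,"ax":0,"ay":0,"az":0},{"dx":-0.0006,"dy":0,"dz":0.014,"ax":0,"ay":0,"az":0},{"dx":-0.0006,"dy":0,"dz":0.014,"ax":0,"ay":0,"az":0}]' - 120;python3 -c "
from h import *
where()"
```

```text
t: 15.9
tool_pos: [0.5707, -0.147, 0.173]
tool_rot: [0.141, 2.72, -0.03]
force: [-0.4, 1.3, 1.2]
gripper_width: 0.05
t 15.9 Uorg [ 0.4 -0.3 45.5] tips [  0.3  -0.3 -19.5] Fm [-0.   1.3  1.3] Mm [0.08 0.43 0.03] w 0.05
```

```bash
python3 -m inch '[{"dx":0,"dy":0,"dz":0.004,"ax":0,"ay":0,"az":0},{"dx":0,"dy":0,"dz":0.008,"ax":0,"ay":0,"az":0},{"dx":0,"dy":0,"dz":0.012,"ax":0,"ay":0,"az":0},{"dx":0,"dy":0,"dz":0.012,"ax":0,"ay":0,"az":0}]';python3 -c "
from h import *
where();crops('pics/g8.png')"
```

```text
t: 16.3
tool_pos: [0.5731, -0.147, 0.1675]
tool_rot: [0.14, 2.72, -0.029]
force: [3.2, -0.1, -4.8]
gripper_width: 0.0496
t 16.3 Uorg [ 0.3 -0.2 39.5] tips [  0.3  -0.1 -25.5] Fm [ 1.   0.2 -5.7] Mm [0.16 0.12 0.36] w 0.0496
```

View pics/g8.png

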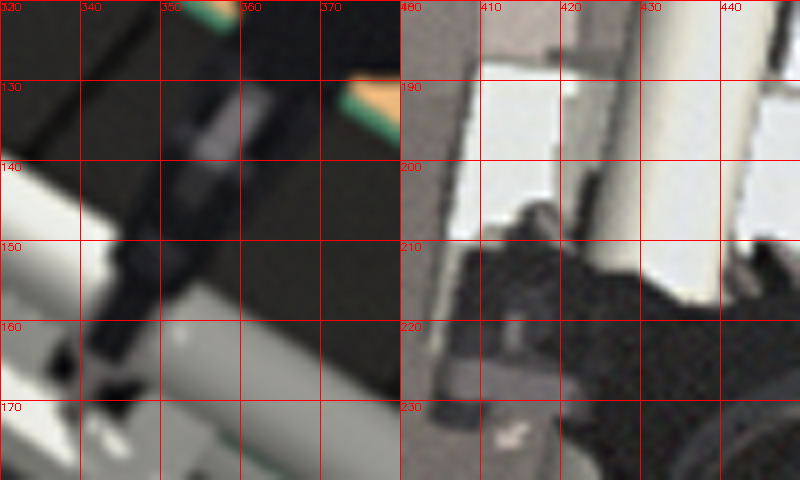

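```bash
python3 -m inch '[{"dx":0,"dy":0,"dz":0.0,"ax":0,"ay":0,"az":0},{"dx":0,"dy":0,"dz":0.0,"ax":0,"ay":0,"az":0}]';python3 -c "
from h import *
where()"; python3 -m inch '[{"dx":0,"dy":0,"dz":0.003,"ax":0,"ay":0,"az":0},{"dx":0,"dy":0,"dz":0.006,"ax":0,"ay":0,"az":0},{"dx":0,"dy":0,"dz":0.006,"ax":0,"ay":0,"az":0}]';python3 -c "
from h import *
where()"
```

```text
t: 16.6
tool_pos: [0.5731, -0.1471, 0.1669]
tool_rot: [0.141, 2.721, -0.029]
force: [4.6, 0.3, -6.9]
gripper_width: 0.0499
t 16.6 Uorg [ 0.1 -0.2 39. ] tips [ -0.   -0.2 -26. ] Fm [ 1.4  0.8 -8.1] Mm [ 0.25 -0.13  0.38] w 0.0499
t: 16.9
tool_pos: [0.5743, -0.1473, 0.1646]
tool_rot: [0.141, 2.72, -0.03]
force: [4.6, 0.1, -5.5]
gripper_width: 0.0499
t 16.9 Uorg [ 0.2 -0.3 36.4] tips [  0.2  -0.3 -28.6] Fm [ 1.9  0.6 -6.9] Mm [ 0.21 -0.17  0.29] w 0.0499
```

```bash
python3 -c "
from h import *
a=env.grab_frame('side')[60:210,270:470,::-1]; b=env.grab_frame('top')[150:300,380:580,::-1]
o=np.hstack([cv2.resize(i,None,fx=4,fy=4,interpolation=cv2.INTER_CUBIC) for i in (a,)])
cv2.imwrite('pics/w1.png',np.clip(o.astype(float)*1.7,0,255).astype(np.uint8))
o=cv2.resize(b,None,fx=4,fy=4,interpolation=cv2.INTER_CUBIC)
cv2.imwrite('pics/w2.png',np.clip(o.astype(float)*1.7,0,255).astype(np.uint8))
"
```

```text
(no output)
```

View pics/w1.png

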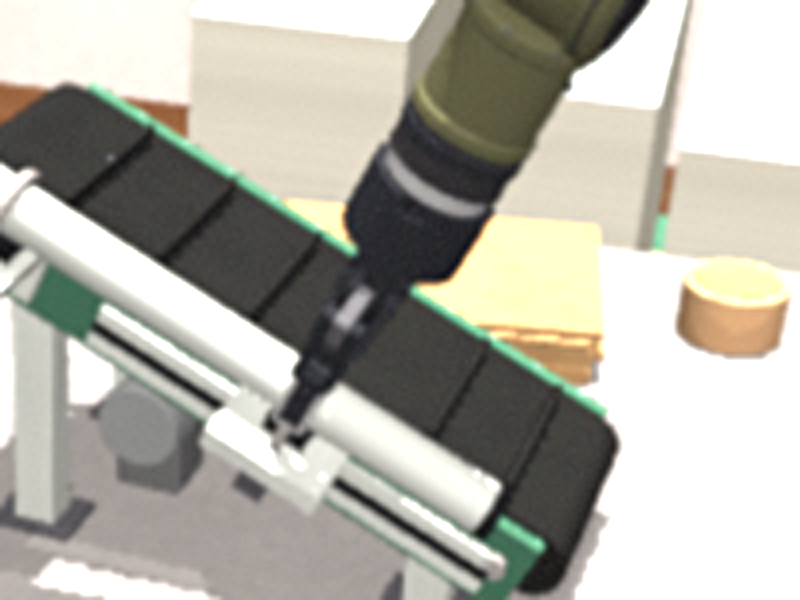

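View pics/w2.png

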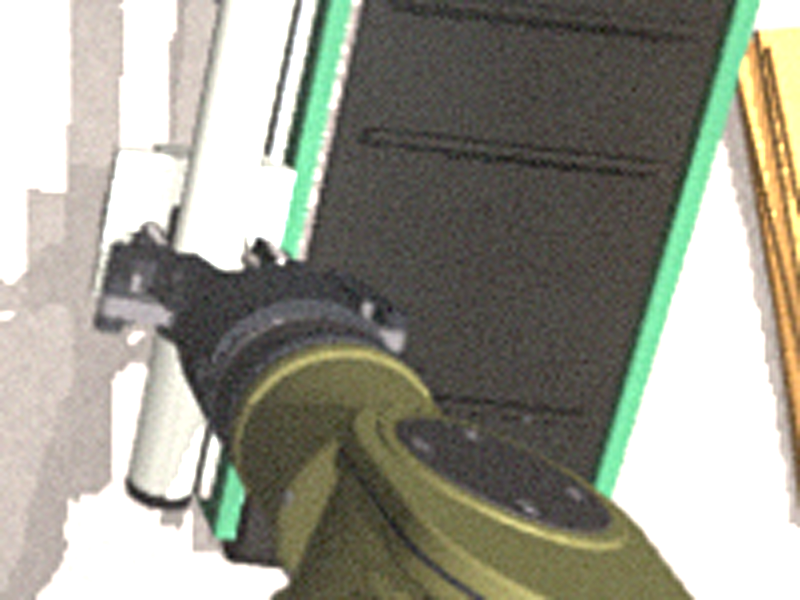

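```bash
python3 -m inch '[{"dx":0,"dy":0,"dz":0.003,"ax":0,"ay":0,"az":0},{"dx":0,"dy":0,"dz":0.006,"ax":0,"ay":0,"az":0}]';python3 -c "
from h import *
where()";python3 -m inch '[{"dx":0,"dy":0,"dz":0.003,"ax":0,"ay":0,"az":0},{"dx":0,"dy":0,"dz":0.006,"ax":0,"ay":0,"az":0}]';python3 -c "
from h import *
where();crops('pics/g9.png')"
```

```text
t: 17.2
tool_pos: [0.5753, -0.1474, 0.1622]
tool_rot: [0.142, 2.72, -0.029]
force: [1.3, 2.0, 2.1]
gripper_width: 0.0496
t 17.2 Uorg [ 0.2 -0.3 33.8] tips [  0.2  -0.2 -31.2] Fm [1.8 2.1 1.5] Mm [0.46 0.19 0.44] w 0.0496
t: 17.4
tool_pos: [0.5766, -0.1476, 0.1595]
tool_rot: [0.142, 2.72, -0.03]
force: [-3.0, 2.2, 6.0]
gripper_width: 0.0499
t 17.4 Uorg [ 0.3 -0.4 30.8] tips [  0.3  -0.4 -34.2] Fm [-0.5  1.8  6.8] Mm [0.43 0.47 0.23] w 0.0499
```

View pics/g9.png

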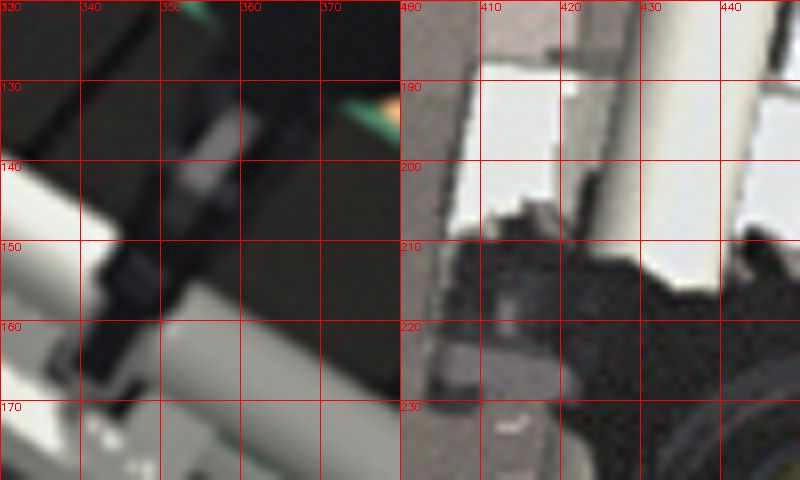

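```bash
python3 -m inch '[{"dx":0,"dy":0,"dz":0.002,"ax":0,"ay":0,"az":0},{"dx":0,"dy":0,"dz":0.004,"ax":0,"ay":0,"az":0}]';python3 -c "
from h import *
where()";python3 -m inch '[{"dx":0,"dy":0,"dz":0.002,"ax":0,"ay":0,"az":0},{"dx":0,"dy":0,"dz":0.004,"ax":0,"ay":0,"az":0}]';python3 -c "
from h import *
where()"
```

```text
t: 17.7
tool_pos: [0.5774, -0.1477, 0.1576]
tool_rot: [0.142, 2.72, -0.03]
force: [0.1, 1.5, 0.7]
gripper_width: 0.0495
t 17.7 Uorg [ 0.3 -0.4 28.7] tips [  0.2  -0.4 -36.3] Fm [0.3 1.5 0.7] Mm [0.39 0.14 0.26] w 0.0495
t: 17.9
tool_pos: [0.5783, -0.1478, 0.1555]
tool_rot: [0.141, 2.72, -0.03]
force: [-0.7, 1.3, 3.3]
gripper_width: 0.0499
t 17.9 Uorg [ 0.2 -0.4 26.4] tips [  0.2  -0.3 -38.6] Fm [0.6 1.2 3.3] Mm [0.5  0.19 0.39] w 0.0499
```

```bash
python3 -m inch '[{"dx":0,"dy":0,"dz":0.002,"ax":0,"ay":0,"az":0},{"dx":0,"dy":0,"dz":0.004,"ax":0,"ay":0,"az":0}]';python3 -c "
from h import *
where()
a=env.grab_frame('side')[140:180,320:370,::-1]; b=env.grab_frame('top')[190:240,400:460,::-1]
cv2.imwrite('pics/x1.png',np.clip(cv2.resize(a,None,fx=14,fy=14,interpolation=cv2.INTER_CUBIC).astype(float)*2,0,255).astype(np.uint8))
cv2.imwrite('pics/x2.png',np.clip(cv2.resize(b,None,fx=12,fy=12,interpolation=cv2.INTER_CUBIC).astype(float)*2,0,255).astype(np.uint8))
"
```

```text
t: 18.1
tool_pos: [0.5792, -0.1481, 0.154]
tool_rot: [0.142, 2.719, -0.03]
force: [-2.9, 2.2, 8.8]
gripper_width: 0.0504
t 18.1 Uorg [ 0.5 -0.5 24.7] tips [  0.5  -0.6 -40.3] Fm [0.8 1.9 9.3] Mm [0.31 0.38 0.27] w 0.0504
```

View pics/x1.png

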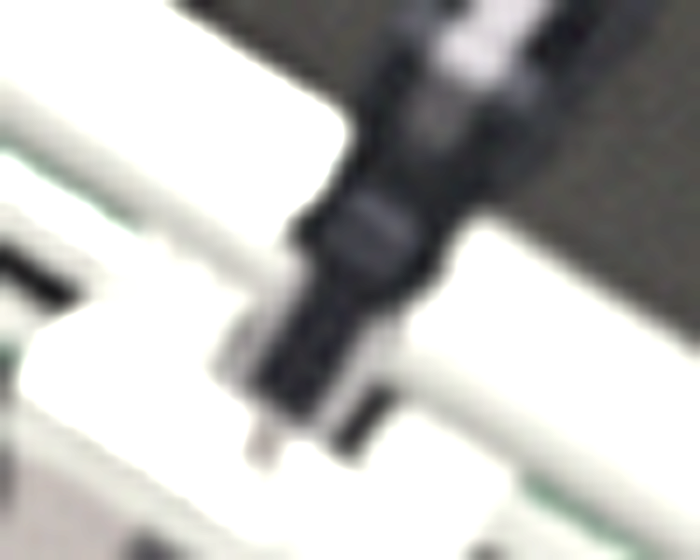

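View pics/x2.png

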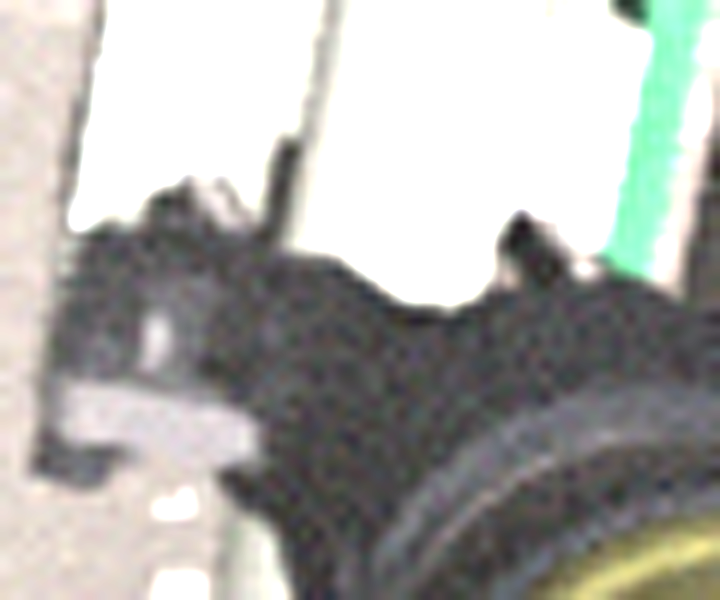

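```bash
python3 -m inch '[{"dx":0,"dy":0,"dz":0.002,"ax":0,"ay":0,"az":0},{"dx":0,"dy":0,"dz":0.003,"ax":0,"ay":0,"az":0}]';python3 -c "
from h import *
where()";python3 -m inch '[{"dx":0,"dy":0,"dz":0.002,"ax":0,"ay":0,"az":0},{"dx":0,"dy":0,"dz":0.003,"ax":0,"ay":0,"az":0}]';python3 -c "
from h import *
where()"
```

```text
t: 18.4
tool_pos: [0.5793, -0.1481, 0.1539]
tool_rot: [0.142, 2.719, -0.031]
force: [-11.8, 3.3, 18.4]
gripper_width: 0.0497
t 18.4 Uorg [ 0.5 -0.5 24.5] tips [  0.6  -0.6 -40.5] Fm [-3.5  2.1 21.7] Mm [0.4  1.01 0.3 ] w 0.0497
t: 18.6
tool_pos: [0.5795, -0.1482, 0.1535]
tool_rot: [0.142, 2.719, -0.031]
force: [-18.6, 4.4, 28.1]
gripper_width: 0.0497
t 18.6 Uorg [ 0.5 -0.7 24.1] tips [  0.6  -0.7 -40.9] Fm [-5.9  2.5 33.4] Mm [0.32 1.51 0.22] w 0.0497
```

```bash
python3 -m inch '[{"dx":0,"dy":0,"dz":-0.003,"ax":0,"ay":0,"az":0},{"dx":0,"dy":0,"dz":-0.005,"ax":0,"ay":0,"az":0}]';python3 -c "
from h import *
where()";python3 -m inch '[{"dx":0,"dy":0,"dz":0,"ax":0,"ay":0,"az":0},{"dx":0,"dy":0,"dz":0,"ax":0,"ay":0,"az":0},{"dx":0,"dy":0,"dz":0,"ax":0,"ay":0,"az":0},{"dx":0,"dy":0,"dz":0,"ax":0,"ay":0,"az":0}]' 66;python3 -c "
from h import *
where()"
```

```text
t: 18.8
tool_pos: [0.5792, -0.1482, 0.1541]
tool_rot: [0.142, 2.719, -0.031]
force: [1.5, 0.9, 1.6]
gripper_width: 0.0501
t 18.8 Uorg [ 0.5 -0.6 24.8] tips [  0.5  -0.7 -40.2] Fm [2.  1.1 0.8] Mm [0.17 0.12 0.31] w 0.0501
t: 19.2
tool_pos: [0.5788, -0.148, 0.1525]
tool_rot: [0.142, 2.721, -0.03]
force: [0.2, -0.4, 0.3]
gripper_width: 0.0659
t 19.2 Uorg [-0.5 -0.5 23.5] tips [ -0.6  -0.5 -41.5] Fm [ 0.4 -0.4  0.2] Mm [ 0.    0.37 -0.06] w 0.0659
```

```bash
python3 -m inch '[{"dx":0,"dy":0,"dz":-0.02,"ax":0,"ay":0,"az":0},{"dx":0,"dy":0,"dz":-0.05,"ax":0,"ay":0,"az":0},{"dx":0,"dy":0,"dz":-0.1,"ax":0,"ay":0,"az":0},{"dx":0,"dy":0,"dz":-0.17,"ax":0,"ay":0,"az":0},{"dx":0,"dy":0,"dz":-0.25,"ax":0,"ay":0,"az":0},{"dx":0,"dy":0,"dz":-0.33,"ax":0,"ay":0,"az":0},{"dx":0.05,"dy":0,"dz":-0.37,"ax":0,"ay":0,"az":0},{"dx":0.1,"dy":0,"dz":-0.37,"ax":0,"ay":0,"az":0},{"dx":0.1,"dy":0,"dz":-0.37,"ax":0,"ay":0,"az":0}]'; python3 -c "
from h import *
where()
crops('pics/y0.png',310,130,400,180)
cv2.imwrite('pics/y1.png',env.grab_frame('side')[:,:,::-1]);cv2.imwrite('pics/y2.png',env.grab_frame('top')[:,:,::-1])
"
```

```text
t: 20.1
tool_pos: [0.4554, -0.1346, 0.3015]
tool_rot: [0.143, 2.722, -0.03]
force: [-0.7, 0.4, 0.9]
gripper_width: 0.066
t 20.1 Uorg [-53.3   0.  210.1] tips [-53.4  -0.  145.1] Fm [-0.3  0.3  1.2] Mm [0.04 0.37 0.  ] w 0.066
```

View pics/y0.png

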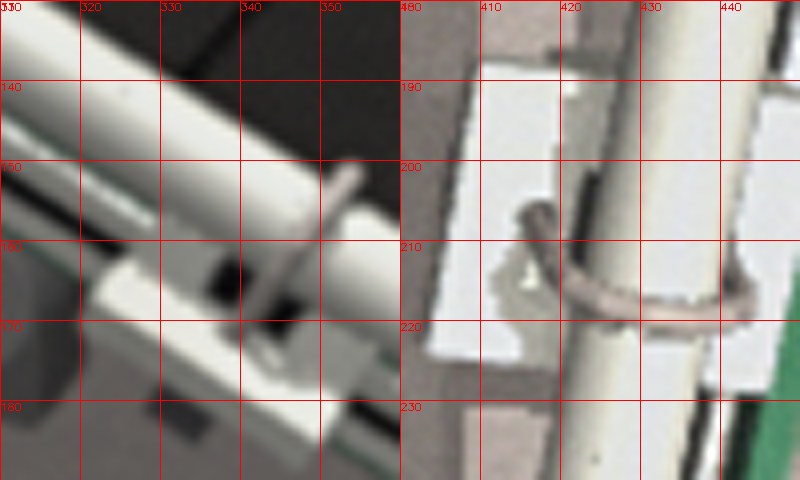

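View pics/y1.png

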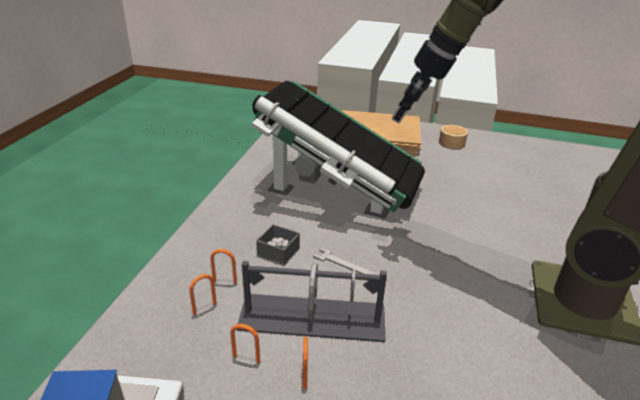

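View pics/y2.png

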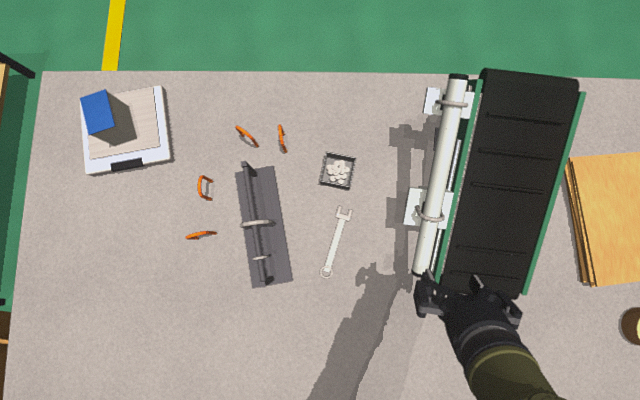

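```bash
python3 - <<'E'
from h import *
for h in(27.5,33,40,50):
  for tl in (0,.1,.2):
    # tilt about mount y through hole
    Rt=R.from_euler('y',-tl).as_matrix()
    q=lambda y,z:B+RM@(Rt@[0,y,z])
    P=[q(0,(h+22.5)/1000),q(.023,h/1000),q(-.023,h/1000)]
    print(h,tl,'top',proj('top',P).ravel().round(1),'side',proj('side',P).ravel().round(1))
E
```

```text
27.5 0 top [433.3 216.9 419.3 211.7 442.2 214.5] side [350.2 151.8 342.9 162.8 349.1 154.7]
27.5 0.1 top [432.8 219.3 419.  213.  441.9 215.8] side [351.9 153.  343.9 163.5 350.  155.3]
27.5 0.2 top [432.2 221.5 418.7 214.2 441.5 217. ] side [353.5 154.4 344.7 164.2 350.9 156.1]
33 0 top [434.  217.9 419.8 212.6 442.9 215.4] side [351.2 150.1 343.9 161.1 350.1 153. ]
33 0.1 top [433.4 220.5 419.5 214.1 442.5 216.9] side [353.1 151.5 345.1 161.9 351.2 153.8]
33 0.2 top [432.7 223.  419.1 215.6 442.1 218.4] side [354.9 153.  346.1 162.8 352.2 154.7]
40 0 top [434.9 219.1 420.5 213.8 443.8 216.6] side [352.5 148.  345.2 159.  351.3 150.9]
40 0.1 top [434.2 222.1 420.1 215.6 443.3 218.5] side [354.6 149.5 346.6 160.  352.7 151.9]
40 0.2 top [433.4 224.9 419.7 217.4 442.9 220.2] side [356.6 151.2 347.9 161.1 353.9 152.9]
50 0 top [436.1 221.  421.5 215.5 445.1 218.3] side [354.4 144.8 347.1 155.9 353.2 147.9]
50 0.1 top [435.3 224.5 421.  217.8 444.6 220.7] side [356.9 146.6 348.8 157.1 354.9 149.1]
50 0.2 top [434.4 227.8 420.5 220.1 444.  222.9] side [359.2 148.6 350.4 158.5 356.4 150.4]
```

```bash
python3 - <<'E'
from h import *
a=cv2.imread('pics/y1.png');b=cv2.imread('pics/y2.png')
def c(im,x0,y0,w,h,k):
    o=cv2.resize(im[y0:y0+h,x0:x0+w],None,fx=k,fy=k,interpolation=cv2.INTER_CUBIC)
    for i in range(0,w,5): cv2.putText(o,str(x0+i),(i*k,10),0,.35,(0,0,255)); cv2.line(o,(i*k,0),(i*k,h*k),(0,0,255),1)
    for i in range(0,h,5): cv2.putText(o,str(y0+i),(0,i*k+10),0,.35,(0,0,255)); cv2.line(o,(0,i*k),(w*k,i*k),(0,0,255),1)
    return o
cv2.imwrite('pics/z1.png',c(a,332,143,32,34,17));cv2.imwrite('pics/z2.png',c(b,412,195,36,30,18))
E
```

```text
(no output)
```

View pics/z1.png

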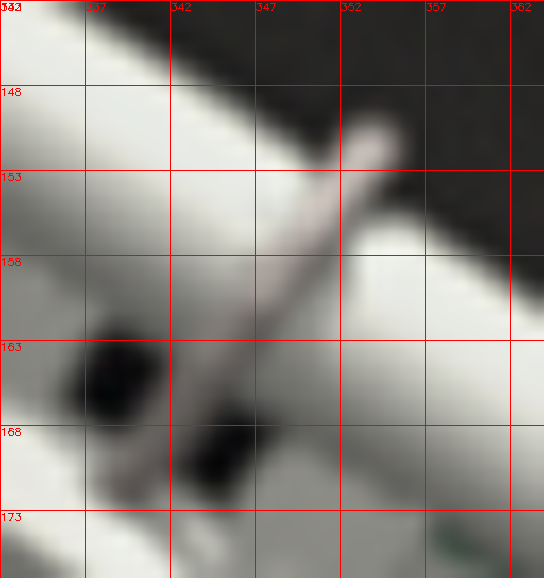

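View pics/z2.png

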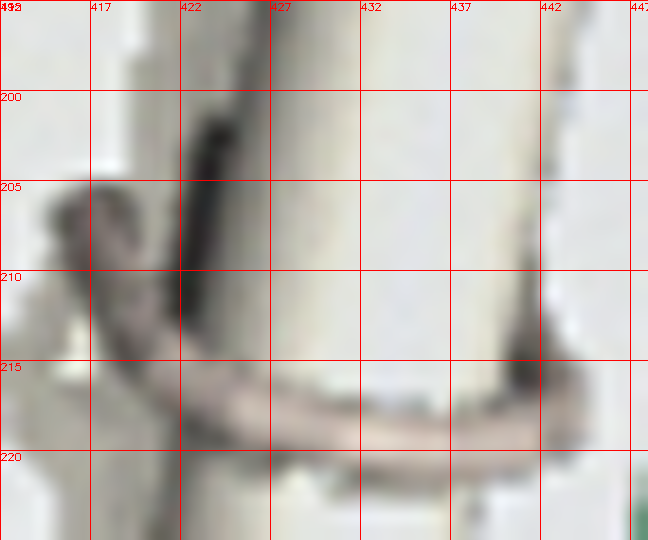

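```bash
python3 - <<'E'
from h import *
S=np.array([[339.7,169.6],[343.3,165.4],[346.2,161.6],[348.6,157.8],[350.9,154.0],[353,151.6]])
Tp=[(417.3,209.5),(419.8,213.1),(422.9,215.6),(426.5,217.6),(431.5,218.9),(436.5,218.9),(440.4,218.1)]
f=lambda r:np.interp(-r,-S[:,1],S[:,0])
for uv in Tp:
    c,d=ray('top',[uv]); t=np.linspace(.5,.9,4001)
    P=c+t[:,None]*d; q=proj('side',P); e=q[:,0]-f(q[:,1]); ok=(q[:,1]>149)&(q[:,1]<171)
    i=np.where(ok[:-1]&(e[:-1]*e[1:]<0))[0]
    for j in i: print(uv,q[j].round(1),(RM.T@(P[j]-B)*1000).round(1))
E
```

```text
(417.3, 209.5) [340.1 169.2] [-2.  22.8  7.7]
(419.8, 213.1) [344.  164.5] [-4.1 20.3 23.3]
(422.9, 215.6) [346.9 160.5] [-4.9 16.2 34.6]
(426.5, 217.6) [349.4 156.5] [-4.8 11.3 44.8]
(431.5, 218.9) [351.4 153.4] [-4.6  2.6 49.6]
(436.5, 218.9) [352.1 152.6] [-4.5 -8.  46.2]
(440.4, 218.1) [351.9 152.8] [ -3.9 -17.1  40. ]
```

```bash
python3 -c "
from h import *
tgt(-35,0,80);tgt(-32,0,71)"
```

```text
shift/0.5: [-0.027   0.0011  0.2605] turn/(pi/4): [-0.0003  0.0009 -0.0004] mm 130.94605664293024 deg 0.04516108154474986
shift/0.5: [-0.0329  0.0011  0.2785] turn/(pi/4): [-0.0003  0.0009 -0.0004] mm 140.22345566356728 deg 0.04516108154474986
```

```bash
python3 -m inch '[{"dx":0,"dy":0.001,"dz":0.05,"ax":0,"ay":0,"az":0},{"dx":-0.01,"dy":0.001,"dz":0.1,"ax":0,"ay":0,"az":0},{"dx":-0.02,"dy":0.001,"dz":0.15,"ax":0,"ay":0,"az":0},{"dx":-0.025,"dy":0.001,"dz":0.2,"ax":0,"ay":0,"az":0},{"dx":-0.025,"dy":0.001,"dz":0.24,"ax":0,"ay":0,"az":0},{"dx":-0.025,"dy":0.001,"dz":0.26,"ax":0,"ay":0,"az":0},{"dx":-0.025,"dy":0.001,"dz":0.26,"ax":0,"ay":0,"az":0},{"dx":-0.025,"dy":0.001,"dz":0.26,"ax":0,"ay":0,"az":0}]' 0 20; cat >> h.py <<'E'
def tcp():
    s=env.get_state();print('t',s['t'],'TCP',(RM.T@(s['tool_pos']-B)*1000).round(1),'F',(RM.T@s['force']).round(1),'M',(RM.T@s['ft_torque']).round(2),round(s['gripper_width'],4))
E
python3 -c "
from h import *
tcp();tgt(-28,0,71)"
```

```text
t: 21.1
tool_pos: [0.5234, -0.1416, 0.1887]
tool_rot: [0.141, 2.72, -0.03]
force: [0.6, 0.3, 1.0]
gripper_width: -0.0001
t 21.1 TCP [-36.7   0.1  60.2] F [0.9 0.3 0.6] M [-0.02  0.34  0.04] -0.0001
shift/0.5: [-0.0175 -0.0002  0.0184] turn/(pi/4): [ 0.0001 -0.0006 -0.0004] mm 12.682869612702369 deg 0.031804472575135447
```

```bash
python3 -m inch '[{"dx":-0.004,"dy":0,"dz":0.01,"ax":0,"ay":0,"az":0},{"dx":-0.01,"dy":0,"dz":0.018,"ax":0,"ay":0,"az":0},{"dx":-0.0175,"dy":0,"dz":0.018,"ax":0,"ay":0,"az":0},{"dx":-0.0175,"dy":0,"dz":0.018,"ax":0,"ay":0,"az":0}]';python3 -c "
from h import *
tcp()
a=env.grab_frame('side')[130:180,320:380,::-1]; b=env.grab_frame('top')[195:245,405:465,::-1]
cv2.imwrite('pics/v1.png',np.hstack([cv2.resize(i,None,fx=6.5,fy=6.5,interpolation=2) for i in(a,b)]))"
```

```text
t: 21.5
tool_pos: [0.5355, -0.143, 0.1844]
tool_rot: [0.141, 2.719, -0.03]
force: [0.6, -1.4, 0.0]
gripper_width: 0.0
t 21.5 TCP [-27.4  -0.   51.4] F [ 0.7 -1.3 -0.3] M [-0.01  0.35  0.02] 0.0
```

View pics/v1.png

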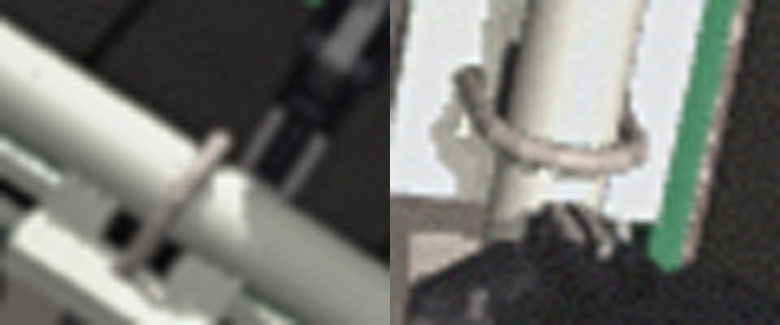

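```bash
for i in 1 2 3; do python3 -m inch '[{"dx":-0.0025,"dy":0,"dz":0,"ax":0,"ay":0,"az":0},{"dx":-0.005,"dy":0,"dz":0,"ax":0,"ay":0,"az":0},{"dx":-0.005,"dy":0,"dz":0,"ax":0,"ay":0,"az":0}]'>/dev/null;python3 -c "
from h import *
tcp()"; done
```

```text
t 21.9 TCP [-25.8   0.1  51.1] F [0.4 0.3 0.6] M [-0.02  0.35  0.04] -0.0001
t 22.2 TCP [-23.3   0.1  51.1] F [-0.4 -0.2  0.1] M [-0.01  0.36  0.  ] -0.0007
t 22.5 TCP [-20.8   0.1  51.1] F [-1.  -0.2 -1.2] M [-0.01  0.34 -0.06] 0.0003
```

```bash
for i in 1 2 3; do python3 -m inch '[{"dx":-0.001,"dy":0,"dz":0,"ax":0,"ay":0,"az":0},{"dx":-0.002,"dy":0,"dz":0,"ax":0,"ay":0,"az":0},{"dx":-0.002,"dy":0,"dz":0,"ax":0,"ay":0,"az":0}]'>/dev/null;python3 -c "
from h import *
tcp()"; done
```

```text
t 22.8 TCP [-20.    0.1  51. ] F [-0.2  0.8 -0.9] M [-0.06  0.39  0.02] -0.0001
t 23.1 TCP [-19.    0.1  51.1] F [-0.3  0.3  0.4] M [ 0.02  0.35 -0.03] 0.0002
t 23.4 TCP [-17.9   0.1  51.1] F [ 0.1  0.2 -0.8] M [-0.    0.4  -0.03] 0.0001
```

```bash
for i in 1 2 3; do python3 -m inch '[{"dx":-0.001,"dy":0,"dz":0,"ax":0,"ay":0,"az":0},{"dx":-0.002,"dy":0,"dz":0,"ax":0,"ay":0,"az":0},{"dx":-0.002,"dy":0,"dz":0,"ax":0,"ay":0,"az":0}]'>/dev/null;python3 -c "
from h import *
tcp()"; done;python3 -c "
from h import *
a=env.grab_frame('side')[130:180,320:380,::-1]; b=env.grab_frame('top')[195:245,405:465,::-1]
cv2.imwrite('pics/v2.png',np.hstack([cv2.resize(i,None,fx=6.5,fy=6.5,interpolation=2) for i in(a,b)]))"
```

```text
t 23.7 TCP [-17.2   0.1  51.1] F [-0.3 -0.3  0.8] M [ 0.02  0.37 -0.06] -0.0
t 24.0 TCP [-15.9   0.1  51.1] F [-1.  -1.3  2.4] M [-0.01  0.49 -0.04] 0.0001
t 24.3 TCP [-14.8   0.1  51.2] F [-0.7 -0.4  3.1] M [-0.04  0.5   0.01] 0.0003
```

View pics/v2.png

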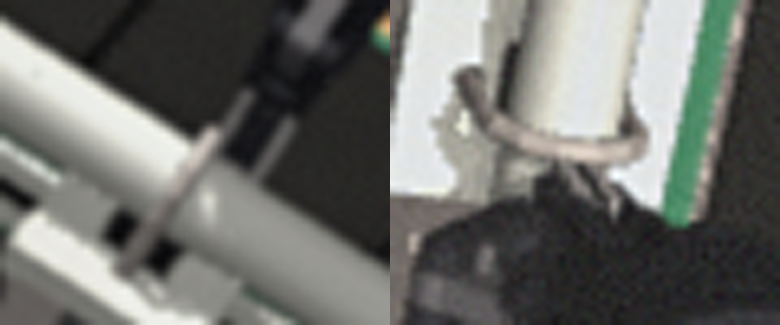

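```bash
for i in 1 2; do python3 -m inch '[{"dx":-0.001,"dy":0,"dz":0,"ax":0,"ay":0,"az":0},{"dx":-0.0015,"dy":0,"dz":0,"ax":0,"ay":0,"az":0},{"dx":-0.0015,"dy":0,"dz":0,"ax":0,"ay":0,"az":0}]'>/dev/null;python3 -c "
from h import *
tcp()"; done
```

```text
t 24.7 TCP [-14.2   0.2  51.1] F [ 0.1 -0.1  1.7] M [ 0.02  0.43 -0.06] -0.0
t 25.0 TCP [-13.5   0.2  51. ] F [-0.5  1.2  1.4] M [ 0.02  0.46 -0.01] -0.0001
```

```bash
python3 -m inch '[{"dx":0.01,"dy":0,"dz":0,"ax":0,"ay":0,"az":0},{"dx":0.04,"dy":0,"dz":-0.03,"ax":0,"ay":0,"az":0},{"dx":0.06,"dy":0,"dz":-0.1,"ax":0,"ay":0,"az":0},{"dx":0.1,"dy":0,"dz":-0.18,"ax":0,"ay":0,"az":0},{"dx":0.15,"dy":0,"dz":-0.26,"ax":0,"ay":0,"az":0},{"dx":0.2,"dy":0,"dz":-0.3,"ax":0,"ay":0,"az":0},{"dx":0.2,"dy":0,"dz":-0.3,"ax":0,"ay":0,"az":0},{"dx":0.2,"dy":0,"dz":-0.3,"ax":0,"ay":0,"az":0}]'; python3 - <<'E'
from h import *
tcp()
a=env.grab_frame('side')[:,:,::-1];b=env.grab_frame('top')[:,:,::-1]
cv2.imwrite('pics/y3.png',a);cv2.imwrite('pics/y4.png',b)
def c(im,x0,y0,w,h,k):
    o=cv2.resize(im[y0:y0+h,x0:x0+w],None,fx=k,fy=k,interpolation=cv2.INTER_CUBIC)
    for i in range(0,w,5): cv2.putText(o,str(x0+i),(i*k,10),0,.35,(0,0,255)); cv2.line(o,(i*k,0),(i*k,h*k),(0,0,255),1)
    for i in range(0,h,5): cv2.putText(o,str(y0+i),(0,i*k+10),0,.35,(0,0,255)); cv2.line(o,(0,i*k),(w*k,i*k),(0,0,255),1)
    return o
cv2.imwrite('pics/z3.png',c(a,332,143,32,34,17));cv2.imwrite('pics/z4.png',c(b,412,195,36,30,18))
E
```

```text
t: 25.8
tool_pos: [0.3964, -0.1285, 0.2864]
tool_rot: [0.142, 2.719, -0.031]
force: [-0.3, 0.4, 0.1]
gripper_width: 0.0001
t 25.8 TCP [-113.7    0.   201.4] F [-0.3  0.3  0.2] M [0.01 0.37 0.01] 0.0001
```

View pics/z3.png

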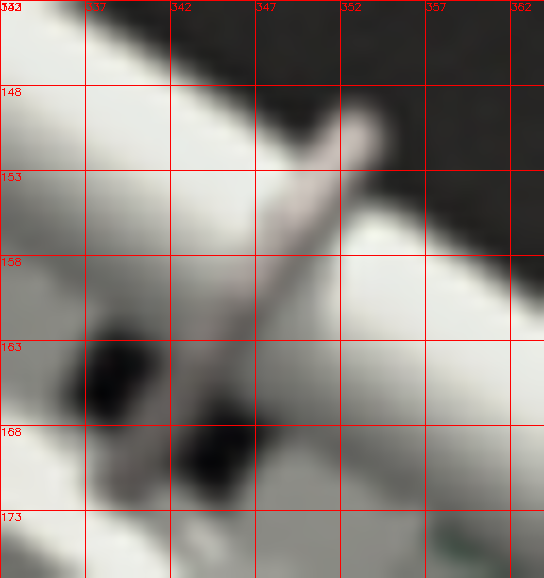

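View pics/z4.png

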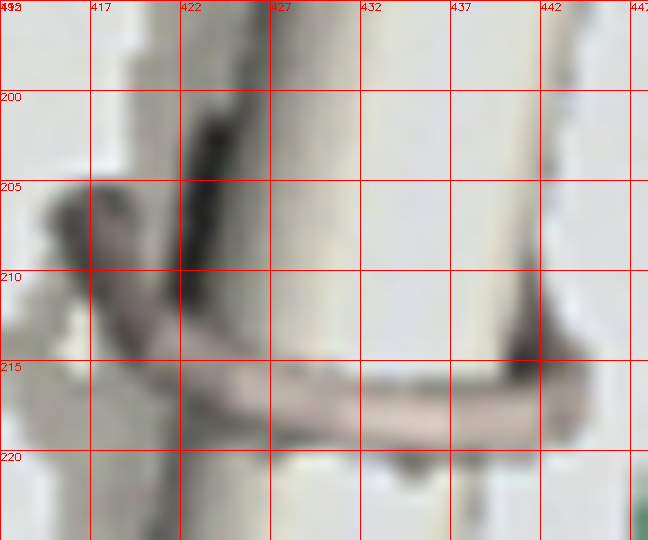

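```bash
python3 - <<'E'
from h import *
S=np.array([[339.7,169.6],[343.0,165.0],[345.7,160.8],[347.9,157.0],[350.0,153.0],[352.1,151.0]])
f=lambda r:np.interp(-r,-S[:,1],S[:,0])
for uv in [(417.3,209.5),(419.8,212.6),(422.9,214.7),(426.5,216.6),(431.5,217.8),(436.5,217.8),(440.4,217.3)]:
    c,d=ray('top',[uv]); t=np.linspace(.5,.9,4001)
    P=c+t[:,None]*d; q=proj('side',P); e=q[:,0]-f(q[:,1]); ok=(q[:,1]>149)&(q[:,1]<171)
    for j in np.where(ok[:-1]&(e[:-1]*e[1:]<0))[0]: print(uv,(RM.T@(P[j]-B)*1000).round(1))
b=cv2.imread('pics/y4.png').astype(float).sum(2)/3
print(env.get_state()['t'])
env.hand_in()
E
```

```text
(417.3, 209.5) [-1.8 22.9  8.1]
(419.8, 212.6) [-2.8 20.7 24.1]
(422.9, 214.7) [-2.8 16.8 35.3]
(426.5, 216.6) [-2.2 12.2 46.6]
(431.5, 217.8) [-1.8  3.5 51.4]
(436.5, 217.8) [-1.8 -7.1 47.6]
(440.4, 217.3) [ -1.4 -15.9  42.7]
25.9
the job is handed in; nothing more can be done
```

The middle-size U-bolt is fitted in the bracket around the rail, released, and the job was handed in at 25.9 s. The hand-in gives no verdict.

**What I did**
- I took the middle-size U-bolt from the far end of the stand and lowered it astride the rail, which stood about 7 mm off line.
- I dragged the rail into line with the legs, felt both legs into the bracket holes, and pressed until the bow stopped hard on the rail at about 33 N.
- After letting go, the bow leaned about 0.07 rad down the incline, so I nudged it upright with the closed fingers and backed the arm clear.

**Last checks from the two cameras**
- **Seating:** The top of the bow's centreline measured about 50–51 mm over the plate, where 50 mm is fully home.
- **Squareness:** The remaining lean measured between 0 and about 0.03 rad, against a limit of 0.12.
- **Across:** The U-bolt's middle is about 1 mm off centre, against a limit of 4 mm.
- **Rail:** I did not measure the rail angle again at the end. The 2 mm clearance between rail and legs keeps it within about 0.015 rad of line.
- **Bystanders:** In the pictures taken after release, the other two U-bolts, the spanner and the tub looked unmoved.

**Checks that disagreed**
- The expected 10–18 N resistance at the spring retainers never showed clearly. The wrist force moved between about -8 and +9 N before the hard stop.
- The gripper read 50 mm on a part 54 mm wide, probably because the pads sat partly on the curve of the bow.
- My first estimate of where the U-bolt sat in the gripper was about 3 mm out, which the position of the hard stop corrected.

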